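# Tighten the filter cover's wing screws crisscross

## Task

Tighten the four wing screws on the filter housing's cover evenly, in two crisscross rounds: in each round do any one screw, then the one opposite it, then the other two. In the first round turn each screw clockwise only until it bites (turns stiffly) and then about 15 degrees more; in the second round turn each on until it stops firmly, without straining it past the stop. Do not disturb the loose nut and wood offcuts on the bench.

Things in the scene. Friction and masses are not known exactly. Their poses are not given: they have to be found in the camera images.
- housing: grey round filter housing, 216 mm across, fixed to the bench; on it a round aluminium cover, 208 mm across, top face 75 mm above the bench (8 mm raised in the centre), with 4 equal wing screws on a 140 mm bolt circle. A brass inlet stub points along its -x, 116 mm from the centre. Origin: centre of the underside; z up. Position and yaw vary.
- wing_0 (a point): wing screw 0 (49.5 mm out along each of the housing's +x +y; opposite screw 2; numbered clockwise from above): steel bar 54 long x 12 thick x 28 mm high on a 16 mm stem; bar from 109 to 137 mm above the bench, stud end in its middle to 141 mm. Point: bar's centre, on the turning axis, 123 mm up; x along the bar, y across it, z up. Its angle at the start varies.
- washer_0_top (a point): centre of the top of the 31 mm spring washer under wing screw 0, z up. Only its height changes: it sinks 1 mm per rad that the screw is turned past its bite, 0.7 mm in all, less than the measuring noise. Every screw tightens clockwise seen from above, stays where it is left and keeps its height.
- wing_1 (a point): wing screw 1 (49.5 mm out along each of the housing's +x -y; opposite screw 3; numbered clockwise from above): steel bar 54 long x 12 thick x 28 mm high on a 16 mm stem; bar from 109 to 137 mm above the bench, stud end in its middle to 141 mm. Point: bar's centre, on the turning axis, 123 mm up; x along the bar, y across it, z up. Its angle at the start varies.
- washer_1_top (a point): centre of the top of the 31 mm spring washer under wing screw 1, z up. Only its height changes: it sinks 1 mm per rad that the screw is turned past its bite, 0.7 mm in all, less than the measuring noise. Every screw first turns easily (0.03 N m) for 0.05 to 0.60 rad, unlike and unseen; then bites and turns stiffly (about 0.31 N m) for 0.70 rad.
- wing_2 (a point): wing screw 2 (49.5 mm out along each of the housing's -x -y; opposite screw 0; numbered clockwise from above): steel bar 54 long x 12 thick x 28 mm high on a 16 mm stem; bar from 109 to 137 mm above the bench, stud end in its middle to 141 mm. Point: bar's centre, on the turning axis, 123 mm up; x along the bar, y across it, z up. Its angle at the start varies.
- washer_2_top (a point): centre of the top of the 31 mm spring washer under wing screw 2, z up. Only its height changes: it sinks 1 mm per rad that the screw is turned past its bite, 0.7 mm in all, less than the measuring noise. Past its stiff 0.70 rad every screw is home at a stop: torque climbs 3 N m per rad. 0.4 to 0.65 N m there is firm; 0.8 N m strains it.
- wing_3 (a point): wing screw 3 (49.5 mm out along each of the housing's -x +y; opposite screw 1; numbered clockwise from above): steel bar 54 long x 12 thick x 28 mm high on a 16 mm stem; bar from 109 to 137 mm above the bench, stud end in its middle to 141 mm. Point: bar's centre, on the turning axis, 123 mm up; x along the bar, y across it, z up. Its angle at the start varies.
- washer_3_top (a point): centre of the top of the 31 mm spring washer under wing screw 3, z up. Only its height changes: it sinks 1 mm per rad that the screw is turned past its bite, 0.7 mm in all, less than the measuring noise.
- seat_0_top (a point): centre of the 24 mm seat ring under washer 0, z up. It gives elastically by 1/3 mm per N m of torque on the screw, and is strained beyond 0.27 mm (0.8 N m); less than the measuring noise.
- seat_1_top (a point): centre of the 24 mm seat ring under washer 1, z up. It gives elastically by 1/3 mm per N m of torque on the screw, and is strained beyond 0.27 mm (0.8 N m); less than the measuring noise.
- seat_2_top (a point): centre of the 24 mm seat ring under washer 2, z up. It gives elastically by 1/3 mm per N m of torque on the screw, and is strained beyond 0.27 mm (0.8 N m); less than the measuring noise.
- seat_3_top (a point): centre of the 24 mm seat ring under washer 3, z up. It gives elastically by 1/3 mm per N m of torque on the screw, and is strained beyond 0.27 mm (0.8 N m); less than the measuring noise.
- nut: bystander: loose steel hex nut lying flat, 28 x 24 x 13 mm; origin at the centre of its underside. (Also there, fixed: a tall lever press on a base at the back left, beyond x = 0.62 m for y of 0.13 to 0.45 m; keep the arm clear of it.)
- offcut_long: bystander: loose square wood offcut, 38 x 140 x 38 mm; origin at the centre of its underside, long axis y
- offcut_flat: bystander: loose flat wood offcut, 60 x 90 x 19 mm; origin at the centre of its underside, long axis y

How it is judged:
By the outcome, as a careful person would: the job done as asked, in the order asked, and still so for the second after the job is handed in, with the robot touching nothing.
It also fails if it takes over 72 s, if anything falls off the work surface, if the arm or the gripper's body presses on something with over 40 N, if the wrist force passes 120 N, or if a joint passes its speed limit or range.

## Robot

A 7-joint arm with a two-finger parallel gripper is mounted at the origin on a cart in front of the work surface, level with it; the furniture and walls round the work are solid. World frame = base frame: x ahead of the robot, y to its left, z up, the work surface at z = 0. Lengths are in m, angles in rad, forces in N, time in s.
With the tool pointing down it reaches from about 0.425 to 0.825 m from the base axis. Payload 3.6 kg.
Tool frame: the origin (TCP) lies on the centre line of the jaws, within the pads' length; the fingertips stand 22 mm ahead of it and the grasp point (between the pads) lies 3 mm ahead of it; z points along the fingers, y is the line along which they close (so a half turn about z gives the same grasp; the last joint's range is limited). The gripper opens to 93 mm and grips with 3 to 60 N. Pads are 15 mm wide; open, the fingers measure 128 mm over their backs; the gripper's body (75 mm by 188 mm) begins 65 mm behind the grasp point.
Start: joints at [1.117, 0.615, -0.013, 1.423, 0.008, 1.103, -0.04], TCP at [0.27, -0.591, 0.241] pointing down, gripper open.
Joint ranges: [-3.12, 3.12], [-0.3, 2.06], [-1.34, 1.32], [0.26, 2.42], [-1.36, 4.5], [0.01, 1.98], [-2.84, 2.84]. Speed limits (rad/s): [2.79, 2.79, 3.14, 3.14, 3.14, 3.14, 3.14].

## Interface

Orientations are given as a 3x3 rotation matrix whose columns are the frame's x, y, z axes.
In Python, from workcell import telemetry, imaging, robot gives the robot as it stands.
- The arm moves only by the tool drive_tool, never from a script. Its argument "steps" is a list of rows, each an object with "offset": the shift along the world's x, y, z in mm, a list of three; "rotation": the turn, a rotation vector about the world's x, y, z in rad, a list of three. In form: [{"offset": [dx, dy, dz], "rotation": [ax, ay, az]}, ...]. A call has 1 to 8 rows; each row shifts and turns the commanded pose from where the row before left it; what a row does not reach is not made up. A row lasts 1/12 s, in which the tool goes at most 41.7 mm and 7.16 degrees, less where a joint would pass 70% of its speed; a pose out of reach is approached as far as the arm can. A call with a gripper value outside its range is refused whole. "hand" is the closure, from 0 (fully open) to 1 (shut), set as the call begins (left out, the last holds). The fingers move at their own pace and stop on an object; the grip force is fixed at half the most. Time passes only in rows, so rows that do not move let the fingers close. It gives the time, the measured TCP pose, the force, the opening and the grip force at its end, in the units of the state.
- telemetry.sense(): the state, without advancing time (a new reading comes with each control period).
- imaging.grab_frame(name): name is "scene" or "top"; returns (picture, depth): 400x640x3 uint8, blue, green, red; 400x640 float32, m along the optical axis (not along the pixel's ray), 0 where there is no reading.
- imaging.camera_model(name): a dict with "fx", "fy", "cx", "cy" (pixels), "D" ([k1, k2, p1, p2, k3] as OpenCV has them; the pictures are not rectified), "world_from_camera" (4x4, takes a point from camera to world coordinates). Camera axes: x right, y down, z forward; pixel columns grow to the right and rows downward; lengths in m; the calibration is good to about 2 mm. A picture is of the moment at which its call begins. camera_model takes no time and is no camera call.
- robot.sign_off(): hands the job in; it is judged then, once.
The state is a dict: "time": time; "joint_pos": joint angles; "joint_velocities": joint speeds; "joint_efforts": joint torques, N m; "eef_pos": TCP position; "ee_rot": TCP orientation; "contact_force": force on the tool from outside, world axes, zero at the start; "moment": the same for the moment, N m; "finger_gap": opening from 0.0 (shut) to 1.0 (fully open); "grip_force": force on a finger pad.
Only numpy, scipy, OpenCV 4.12 (cv2) and the standard library are available. Lean on these libraries where they do the work, as an engineer would, in place of code of your own. Each camera call takes 0.05 s, during which the arm holds its last target. There are 200 camera calls.

## Working session

There is one attempt and no reset: what is moved stays moved. The work goes in short steps, Python scripts to look and compute and a tool call to move; the robot and the scene stay as the last step left them, time stands still between calls to the robot, and variables do not carry over. Pictures are saved under pics/ and viewed, at most 10 in all, crops included, and the job is handed in when it is done.

Besides the shell and the picture viewer there is one more tool, called after "Request:" as name(argument=value, ...), one argument or row to a line, values as JSON. drive_tool: Moves the arm, as the interface text tells. Its arguments: {"type":"object","properties":{"steps":{"type":"array","items":{"type":"object","properties":{"offset":{"type":"array","items":{"type":"number"}},"rotation":{"type":"array","items":{"type":"number"}}}}},"hand":{"type":"number"}},"required":["steps"]}

```bash
ls; mkdir -p pics; python3 - <<'E'
from workcell import telemetry, imaging
import cv2,numpy as np
for n in ("scene","top"):
    p,d=imaging.grab_frame(n); cv2.imwrite(f"pics/{n}0.png",p); np.save(f"pics/{n}0.npy",d)
    m=imaging.camera_model(n); print(n,{k:np.round(v,4).tolist() for k,v in m.items()})
s=telemetry.sense(); print({k:np.round(v,3).tolist() for k,v in s.items()})
E
```

```text
pics
scene {'fx': 493.3949, 'fy': 493.3949, 'cx': 316.4655, 'cy': 194.6742, 'D': [-0.1313, 0.0, 0.0, 0.0, 0.0], 'world_from_camera': [[-0.5742, -0.5772, 0.5806, -0.1387], [-0.8186, 0.3952, -0.4168, 0.3765], [0.0111, -0.7146, -0.6994, 0.9425], [0.0, 0.0, 0.0, 1.0]]}
top {'fx': 396.7082, 'fy': 396.7082, 'cx': 330.4089, 'cy': 197.952, 'D': [0.0171, 0.0, 0.0, 0.0, 0.0], 'world_from_camera': [[0.0063, -0.9816, 0.1909, 0.3705], [-1.0, -0.0062, 0.0013, -0.1289], [-0.0001, -0.1909, -0.9816, 1.1573], [0.0, 0.0, 0.0, 1.0]]}
{'time': 0.1, 'joint_pos': [1.117, 0.616, -0.013, 1.425, 0.008, 1.103, -0.04], 'joint_velocities': [-0.001, -0.001, -0.001, -0.003, -0.001, 0.001, 0.001], 'joint_efforts': [0.001, -46.004, 0.21, -16.625, -0.061, 0.017, 0.0], 'eef_pos': [0.269, -0.591, 0.24], 'ee_rot': [[0.91, 0.415, -0.001], [0.415, -0.91, 0.002], [-0.0, -0.002, -1.0]], 'contact_force': [0.873, 0.038, 0.116], 'moment': [0.007, 0.005, 0.017], 'grip_force': 0.0, 'finger_gap': 0.998}
```

View pics/top0.png

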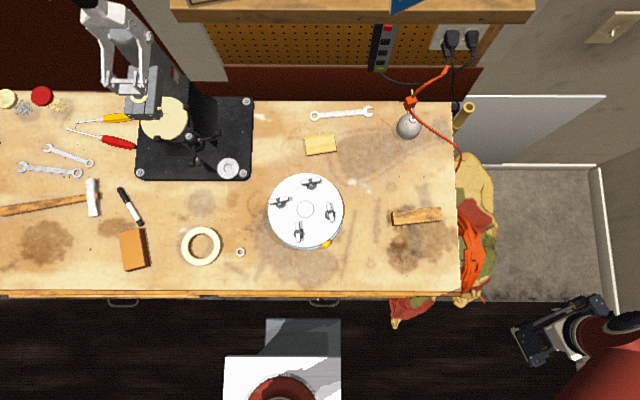

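View pics/scene0.png

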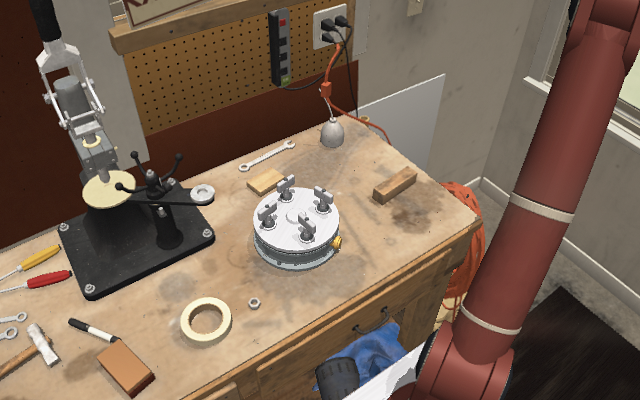

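The top view shows the cover at about (306,210). The screws are at (312,184), (331,212), (299,230) and (281,203), the brass inlet is at (327,243), and the nut is at (240,252).

```bash
cat > h.py <<'E'
from workcell import telemetry, imaging
import cv2,numpy as np
def cloud(n,d):
    m=imaging.camera_model(n); K=np.array([[m['fx'],0,m['cx']],[0,m['fy'],m['cy']],[0,0,1]])
    v,u=np.nonzero(d>0); uv=np.stack([u,v],1).astype(np.float32)
    xy=cv2.undistortPoints(uv[:,None],K,np.array(m['D']))[:,0]
    z=d[v,u]; c=np.c_[xy*z[:,None],z]; T=np.array(m['world_from_camera'])
    return c@T[:3,:3].T+T[:3,3], uv
E
python3 - <<'E'
from h import *
from scipy.cluster.hierarchy import fcluster,linkage
for n in ("top","scene"):
    d=np.load(f"pics/{n}0.npy"); im=cv2.imread(f"pics/{n}0.png"); P,uv=cloud(n,d)
    near=np.hypot(P[:,0]-.36,P[:,1]+.07)<.2
    b=near&(abs(P[:,2])<.006); print(n,"bench z",np.median(P[b,2]),P[b,2].std())
    c=near&(P[:,2]>.068)&(P[:,2]<.082)
    cc=P[c]; h=cv2.minEnclosingCircle(cc[:,:2].astype(np.float32)); print("cover z",np.median(cc[:,2]),h)
    w=P[near&(P[:,2]>.105)&(P[:,2]<.15)]; L=fcluster(linkage(w[:,:2]),.012,'distance')
    for k in set(L):
        q=w[L==k]; 
        if len(q)<5: continue
        t=q[q[:,2]>.125]; r=cv2.minAreaRect((t[:,:2]*1000).astype(np.float32)); e,V=np.linalg.eigh(np.cov(t[:,:2].T))
        print(len(q),len(t),"mean",t.mean(0).round(4),"rect",np.round(r[0],1),np.round(r[1],1),round(r[2],1),"pca deg",np.degrees(np.arctan2(V[1,1],V[0,1])).round(1),np.sqrt(e).round(4),"zmax",q[:,2].max().round(3))
    hsv=cv2.cvtColor(im,cv2.COLOR_BGR2HSV)[uv[:,1].astype(int),uv[:,0].astype(int)]
    g=near&(P[:,2]>.01)&(P[:,2]<.08)&(hsv[:,1]>150)&(hsv[:,0]>15)&(hsv[:,0]<35)
    print("brass",g.sum(),P[g].mean(0) if g.any() else 0)
im=cv2.imread("pics/top0.png")[165:255,255:355]; cv2.imwrite("pics/crop.png",cv2.resize(im,None,fx=6,fy=6,interpolation=2))
E
```

```text
top bench z -0.0005004182850352201 0.0021760313218301534
cover z 0.07568464821370358 ((0.5299054980278015, -0.05923625826835632), 0.10091474652290344)
88 82 mean [ 0.5312 -0.1266  0.1365] rect [ 531.5 -126.8] [46.7 11.8] 15.1 pca deg -163.4 [0.0035 0.0135] zmax 0.142
106 99 mean [ 0.4818 -0.0428  0.1369] rect [482.2 -42.4] [52.7 11.9] 5.9 pca deg -174.1 [0.0035 0.0154] zmax 0.145
brass 46 [ 0.45656443 -0.11562087  0.0424864 ]
scene bench z -0.0010725820933754626 0.0019077526371875499
cover z 0.07519161514935879 ((0.528329610824585, -0.056003715842962265), 0.10174593329429626)
222 141 mean [ 0.4765 -0.0388  0.1343] rect [479.1 -39.6] [52.8 12.8] 6.0 pca deg -174.0 [0.0033 0.0158] zmax 0.142
218 135 mean [ 0.5295 -0.1222  0.1341] rect [ 530.1 -123.8] [52.7 12.8] 16.8 pca deg -163.4 [0.003  0.0154] zmax 0.143
brass 31 [ 0.45202446 -0.1060565   0.03447743]
```

View pics/crop.png

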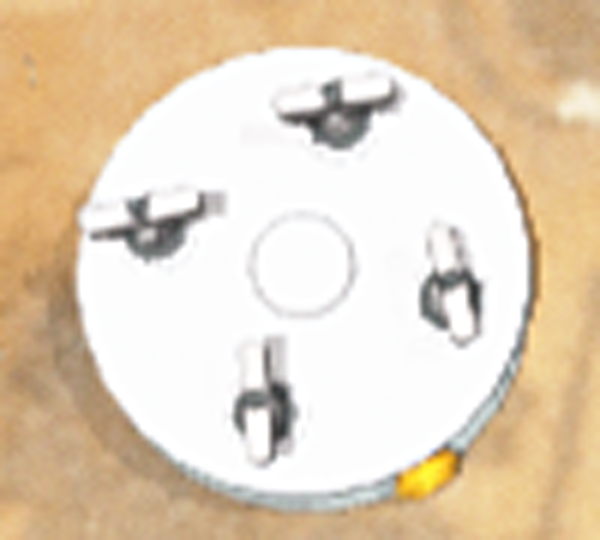

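```bash
python3 - <<'E'
from h import *
from scipy.cluster.hierarchy import fcluster,linkage
for n in ("top","scene"):
    d=np.load(f"pics/{n}0.npy"); P,uv=cloud(n,d)
    near=np.hypot(P[:,0]-.55,P[:,1]+.06)<.13
    c=near&(P[:,2]>.070)&(P[:,2]<.082)
    h=cv2.minEnclosingCircle(P[c][:,:2].astype(np.float32)); print(n,"cover",np.round(h[0],4),round(h[1],4))
    w=P[near&(P[:,2]>.105)&(P[:,2]<.15)]; L=fcluster(linkage(w[:,:2]),.012,'distance'); C=[]
    for k in set(L):
        q=w[L==k]
        if len(q)<5: continue
        t=q[q[:,2]>.130]; r=cv2.minAreaRect((t[:,:2]*1000).astype(np.float32)); e,V=np.linalg.eigh(np.cov(t[:,:2].T))
        C.append(r[0]); print(len(t),"rect",np.round(r[0],1),np.round(r[1],1),"pca deg",np.degrees(np.arctan(V[1,1]/V[0,1])).round(1))
    C=np.array(C); print("mean",C.mean(0), "r",np.hypot(*(C-C.mean(0)).T),"ang",np.degrees(np.arctan2(*(C-C.mean(0)).T[::-1])))
# bystanders
d=np.load("pics/top0.npy"); P,uv=cloud("top",d)
for name,(a,b) in dict(nut=(240,252),long=(416,216),flat=(320,143)).items():
    m=(abs(uv[:,0]-a)<2)&(abs(uv[:,1]-b)<2); print(name,P[m].mean(0).round(3))
E
```

```text
top cover [ 0.5502 -0.0576] 0.1038
97 rect [482.2 -42.4] [52.7 11.9] pca deg 6.1
91 rect [ 534.9 -126. ] [53.1 11.6] pca deg 14.4
97 rect [565.9  10.3] [12.3 53.7] pca deg -76.7
90 rect [618.3 -73.3] [11.4 53.5] pca deg -79.1
mean [550.33913422 -57.83813763] r [69.85732207 69.92977413 69.93340586 69.73720364] ang [ 167.19596213 -102.75763103   77.14395457  -12.80701685]
scene cover [ 0.548  -0.0559] 0.1055
111 rect [479.3 -40.1] [52.7 12. ] pca deg 5.5
108 rect [ 533.  -122.9] [56.4 14.9] pca deg 15.9
117 rect [562.5  12.4] [12.6 54.1] pca deg -77.4
100 rect [614.6 -72.1] [14.7 53. ] pca deg -78.2
mean [547.35450745 -55.67365408] r [69.82185165 68.77489705 69.75123467 69.22360302] ang [ 167.10185045 -102.05124595   77.43972234  -13.71149777]
nut [ 0.435  0.133 -0.001]
long [ 0.537 -0.371  0.039]
flat [ 0.759 -0.095  0.02 ]
```

The cover centre is about (0.549, -0.057) and the housing yaw is about 32.2°. Screws 0 to 3 are at (564.5,11), (617,-72.5), (533.5,-125) and (481,-41.5) mm, with bar angles -77, -78.6, 15 and 6°. The spacing and bolt-circle radius match the given sizes. I'll grip each bar by its ends for leverage, starting with screw 2.

Request:
drive_tool(
  hand=0.25,
  steps=[
    {"offset":[19,33,0],"rotation":[0,0,0.1]},
    {"offset":[19,33,0],"rotation":[0,0,0.1]},
    {"offset":[19,33,0],"rotation":[0,0,0.1]},
    {"offset":[19,33,0],"rotation":[0,0,0.1]},
    {"offset":[19,33,0],"rotation":[0,0,0.1]},
    {"offset":[19,33,0],"rotation":[0,0,0.1]},
    {"offset":[19,33,0],"rotation":[0,0,0.1]},
    {"offset":[19,33,0],"rotation":[0,0,0.1]},
  ],
)

```text
time: 0.77
eef_pos: [0.422, -0.3256, 0.2404]
ee_rot: [[0.332, 0.943, -0.001], [0.943, -0.332, 0.0], [0.0, -0.001, -1.0]]
contact_force: [0.9, 0.5, 0.1]
finger_gap: 0.755
grip_force: 0.0
```

Request:
drive_tool(
  steps=[
    {"offset":[19,33,-5],"rotation":[0,0,0.1]},
    {"offset":[19,33,-5],"rotation":[0,0,0.1]},
    {"offset":[19,33,-5],"rotation":[0,0,0.1]},
    {"offset":[19,33,-5],"rotation":[0,0,0.1]},
    {"offset":[19,33,-5],"rotation":[0,0,0.1]},
    {"offset":[19,33,-5],"rotation":[0,0,0.1]},
    {"offset":[0,0,-5],"rotation":[0,0,0]},
    {"offset":[0,0,0],"rotation":[0,0,0]},
  ],
)

```text
time: 1.43
eef_pos: [0.5357, -0.1264, 0.2044]
ee_rot: [[-0.259, 0.966, -0.002], [0.966, 0.259, 0.002], [0.003, -0.002, -1.0]]
contact_force: [-0.5, -1.3, -0.7]
finger_gap: 0.75
grip_force: 0.0
```

```bash
cat >> h.py <<'E'
def st():
    s=telemetry.sense(); R=np.array(s['ee_rot'])
    print('t',round(s['time'],2),'p',(np.array(s['eef_pos'])*1000).round(1),'yang',np.degrees(np.arctan2(R[1,1],R[0,1])).round(2),'tilt',R[:2,2].round(3),'F',np.round(s['contact_force'],1),'M',np.round(s['moment'],3),'gap',round(s['finger_gap']*93,1),'grip',round(s['grip_force'],1),'q7',round(s['joint_pos'][6],2))
E
python3 -c "from h import *; st()"
```

```text
t 1.43 p [ 535.7 -126.4  204.4] yang 15.03 tilt [-0.002  0.002] F [-0.5 -1.3 -0.7] M [-0.038 -0.087  0.02 ] gap 69.8 grip 0.0 q7 0.2
```

Request:
drive_tool(
  steps=[
    {"offset":[-2,1,-26],"rotation":[0,0,0]},
    {"offset":[0,0,-26],"rotation":[0,0,0]},
    {"offset":[0,0,-26],"rotation":[0,0,0]},
    {"offset":[0,0,0],"rotation":[0,0,0]},
    {"offset":[0,0,0],"rotation":[0,0,0]},
  ],
)

```text
time: 1.85
eef_pos: [0.5322, -0.1301, 0.1269]
ee_rot: [[-0.251, 0.968, -0.004], [0.968, 0.251, -0.001], [0.0, -0.004, -1.0]]
contact_force: [-0.5, 0.7, 0.4]
finger_gap: 0.753
grip_force: 0.0
```

```bash
python3 - <<'E'
from h import *
st()
p,d=imaging.grab_frame("scene"); cv2.imwrite("pics/s1.png",cv2.resize(p[150:300,200:400],None,fx=4,fy=4,interpolation=2))
E
```

```text
t 1.85 p [ 532.2 -130.1  126.9] yang 14.57 tilt [-0.004 -0.001] F [-0.5  0.7  0.4] M [-0.051 -0.102  0.032] gap 70.0 grip 0.0 q7 0.14
```

View pics/s1.png

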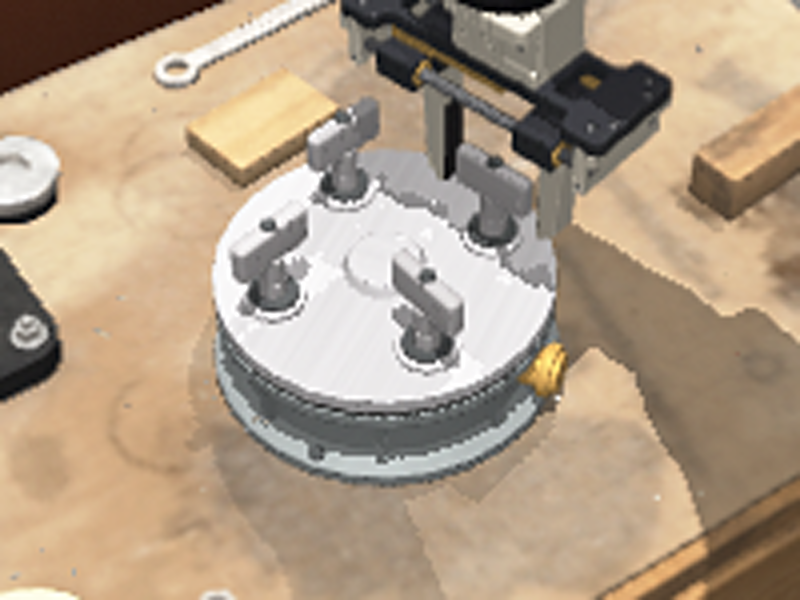

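The picture shows the open fingers standing off both ends of screw 2's bar (crop about (490,180)). The tool is about 5 mm too far in -y, so I'll correct that and grip.

Request:
drive_tool(
  steps=[
    {"offset":[1,4.5,-1],"rotation":[0,0,0.008]},
    {"offset":[0,0,0],"rotation":[0,0,0]},
    {"offset":[0,0,0],"rotation":[0,0,0]},
  ],
)

```text
time: 2.15
eef_pos: [0.5356, -0.1236, 0.128]
ee_rot: [[-0.262, 0.965, 0.003], [0.965, 0.262, -0.0], [-0.001, 0.002, -1.0]]
contact_force: [0.0, 0.2, 0.3]
finger_gap: 0.747
grip_force: 0.0
```

```bash
python3 -c "from h import *; st()"
```

```text
t 2.15 p [ 535.6 -123.6  128. ] yang 15.21 tilt [ 0.003 -0.   ] F [0.  0.2 0.3] M [-0.017 -0.145  0.006] gap 69.5 grip 0.0 q7 0.14
```

Request:
drive_tool(
  hand=1,
  steps=[
    {"offset":[0,0,0],"rotation":[0,0,0]},
    {"offset":[0,0,0],"rotation":[0,0,0]},
    {"offset":[0,0,0],"rotation":[0,0,0]},
    {"offset":[0,0,0],"rotation":[0,0,0]},
    {"offset":[0,0,0],"rotation":[0,0,0]},
  ],
)

```text
time: 2.57
eef_pos: [0.5328, -0.1247, 0.1268]
ee_rot: [[-0.261, 0.965, -0.004], [0.965, 0.261, -0.001], [-0.0, -0.004, -1.0]]
contact_force: [-3.8, -1.2, 5.0]
finger_gap: 0.579
grip_force: 30.0
```

```bash
python3 -c "from h import *; st()"
```

```text
t 2.57 p [ 532.8 -124.7  126.8] yang 15.14 tilt [-0.004 -0.001] F [-3.8 -1.2  5. ] M [-0.299  1.04  -0.019] gap 53.9 grip 30.0 q7 0.14
```

Gripped, with a 54 mm opening that matches the bar. Now I'll turn in small steps and watch Mz.

Request:
drive_tool(
  steps=[
    {"offset":[0,0,0],"rotation":[0,0,-0.07]},
    {"offset":[0,0,0],"rotation":[0,0,0]},
  ],
)

```text
time: 2.73
eef_pos: [0.533, -0.1246, 0.1268]
ee_rot: [[-0.192, 0.981, -0.004], [0.981, 0.192, -0.001], [-0.001, -0.004, -1.0]]
contact_force: [-4.9, -1.1, 5.4]
finger_gap: 0.579
grip_force: 30.0
```

```bash
python3 -c "from h import *; st()"
```

```text
t 2.73 p [ 533.  -124.6  126.8] yang 11.04 tilt [-0.004 -0.001] F [-4.9 -1.1  5.4] M [-0.415  1.099  0.045] gap 53.8 grip 30.0 q7 0.08
```

Request:
drive_tool(
  steps=[
    {"offset":[0,0,0],"rotation":[0,0,-0.07]},
    {"offset":[0,0,0],"rotation":[0,0,0]},
  ],
)

```text
time: 2.9
eef_pos: [0.5331, -0.1246, 0.1268]
ee_rot: [[-0.123, 0.992, -0.003], [0.992, 0.123, -0.001], [-0.001, -0.004, -1.0]]
contact_force: [-4.6, -1.3, 5.9]
finger_gap: 0.58
grip_force: 30.0
```

```bash
python3 -c "from h import *; st()"
```

```text
t 2.9 p [ 533.1 -124.6  126.8] yang 7.07 tilt [-0.003 -0.001] F [-4.6 -1.3  5.9] M [-0.31   1.031  0.023] gap 54.0 grip 30.0 q7 0.03
```

Request:
drive_tool(
  steps=[
    {"offset":[0,0,0],"rotation":[0,0,-0.07]},
    {"offset":[0,0,0],"rotation":[0,0,0]},
  ],
)

```text
time: 3.07
eef_pos: [0.5332, -0.1246, 0.1268]
ee_rot: [[-0.054, 0.999, -0.003], [0.999, 0.054, -0.001], [-0.001, -0.003, -1.0]]
contact_force: [-5.0, -2.1, 6.3]
finger_gap: 0.58
grip_force: 30.0
```

```bash
python3 -c "from h import *; st()"
```

```text
t 3.07 p [ 533.2 -124.6  126.8] yang 3.08 tilt [-0.003 -0.001] F [-5.  -2.1  6.3] M [-0.356  1.017 -0.027] gap 53.9 grip 30.0 q7 -0.03
```

Request:
drive_tool(
  steps=[
    {"offset":[0,0,0],"rotation":[0,0,-0.07]},
    {"offset":[0,0,0],"rotation":[0,0,0]},
  ],
)

```text
time: 3.23
eef_pos: [0.5334, -0.1246, 0.1268]
ee_rot: [[0.016, 1.0, -0.003], [1.0, -0.016, -0.001], [-0.001, -0.003, -1.0]]
contact_force: [-4.0, -0.9, 5.7]
finger_gap: 0.582
grip_force: 30.0
```

```bash
python3 -c "from h import *; st()"
```

```text
t 3.23 p [ 533.4 -124.6  126.8] yang -0.9 tilt [-0.003 -0.001] F [-4.  -0.9  5.7] M [-0.328  0.996  0.009] gap 54.1 grip 30.0 q7 -0.08
```

Request:
drive_tool(
  steps=[
    {"offset":[0,0,0],"rotation":[0,0,-0.07]},
    {"offset":[0,0,0],"rotation":[0,0,0]},
  ],
)

```text
time: 3.4
eef_pos: [0.5335, -0.1246, 0.1268]
ee_rot: [[0.085, 0.996, -0.003], [0.996, -0.085, -0.001], [-0.001, -0.002, -1.0]]
contact_force: [-5.0, -1.8, 4.6]
finger_gap: 0.577
grip_force: 30.0
```

```bash
python3 -c "from h import *; st()"
```

```text
t 3.4 p [ 533.5 -124.6  126.8] yang -4.89 tilt [-0.003 -0.001] F [-5.  -1.8  4.6] M [-0.37   1.013  0.027] gap 53.7 grip 30.0 q7 -0.13
```

Request:
drive_tool(
  steps=[
    {"offset":[0,0,0],"rotation":[0,0,-0.07]},
    {"offset":[0,0,0],"rotation":[0,0,0]},
  ],
)

```text
time: 3.57
eef_pos: [0.5337, -0.1246, 0.1268]
ee_rot: [[0.153, 0.988, -0.002], [0.988, -0.153, -0.001], [-0.002, -0.002, -1.0]]
contact_force: [-4.6, -1.7, 5.9]
finger_gap: 0.581
grip_force: 30.0
```

```bash
python3 -c "from h import *; st()"
```

```text
t 3.57 p [ 533.7 -124.6  126.8] yang -8.82 tilt [-0.002 -0.001] F [-4.6 -1.7  5.9] M [-0.456  0.946  0.148] gap 54.0 grip 30.0 q7 -0.18
```

Request:
drive_tool(
  steps=[
    {"offset":[0,0,0],"rotation":[0,0,-0.05]},
    {"offset":[0,0,0],"rotation":[0,0,0]},
  ],
)

```text
time: 3.73
eef_pos: [0.5338, -0.1246, 0.1268]
ee_rot: [[0.201, 0.98, -0.002], [0.98, -0.201, -0.002], [-0.002, -0.002, -1.0]]
contact_force: [-4.2, -1.9, 6.3]
finger_gap: 0.58
grip_force: 30.0
```

```bash
python3 -c "from h import *; st()"
```

```text
t 3.73 p [ 533.8 -124.6  126.8] yang -11.6 tilt [-0.002 -0.002] F [-4.2 -1.9  6.3] M [-0.48   0.982  0.291] gap 53.9 grip 30.0 q7 -0.22
```

Request:
drive_tool(
  steps=[
    {"offset":[0,0,0],"rotation":[0,0,-0.05]},
    {"offset":[0,0,0],"rotation":[0,0,0]},
  ],
)

```text
time: 3.9
eef_pos: [0.5338, -0.1246, 0.1268]
ee_rot: [[0.25, 0.968, -0.002], [0.968, -0.25, -0.002], [-0.002, -0.001, -1.0]]
contact_force: [-4.2, -2.1, 5.4]
finger_gap: 0.58
grip_force: 30.0
```

```bash
python3 -c "from h import *; st()"
```

```text
t 3.9 p [ 533.8 -124.6  126.8] yang -14.47 tilt [-0.002 -0.002] F [-4.2 -2.1  5.4] M [-0.439  1.     0.251] gap 53.9 grip 30.0 q7 -0.26
```

Bite is at about -7° tool angle, with the torque plateau near 0.28. About 4° of wind-up lies between tool and screw. I'll turn on to about -26° at the tool, then back off to relax and read the bar angle.

Request:
drive_tool(
  steps=[
    {"offset":[0,0,0],"rotation":[0,0,-0.1]},
    {"offset":[0,0,0],"rotation":[0,0,-0.1]},
    {"offset":[0,0,0],"rotation":[0,0,0]},
  ],
)

```text
time: 4.15
eef_pos: [0.5342, -0.1247, 0.1268]
ee_rot: [[0.438, 0.899, -0.001], [0.899, -0.438, -0.002], [-0.002, -0.0, -1.0]]
contact_force: [-4.0, -1.7, 4.6]
finger_gap: 0.577
grip_force: 30.0
```

```bash
python3 -c "from h import *; st()"
```

```text
t 4.15 p [ 534.2 -124.7  126.8] yang -25.97 tilt [-0.001 -0.002] F [-4.  -1.7  4.6] M [-0.591  0.862  0.237] gap 53.7 grip 30.0 q7 -0.41
```

Request:
drive_tool(
  steps=[
    {"offset":[0,0,0],"rotation":[0,0,0.03]},
    {"offset":[0,0,0],"rotation":[0,0,0]},
  ],
)

```text
time: 4.32
eef_pos: [0.5342, -0.1247, 0.1268]
ee_rot: [[0.407, 0.913, -0.001], [0.913, -0.407, -0.001], [-0.002, -0.0, -1.0]]
contact_force: [-4.5, -3.0, 5.5]
finger_gap: 0.58
grip_force: 30.0
```

```bash
python3 -c "from h import *; st()"
```

```text
t 4.32 p [ 534.2 -124.7  126.8] yang -24.01 tilt [-0.001 -0.001] F [-4.5 -3.   5.5] M [-0.599  0.956  0.182] gap 54.0 grip 30.0 q7 -0.39
```

Request:
drive_tool(
  steps=[
    {"offset":[0,0,0],"rotation":[0,0,0.03]},
    {"offset":[0,0,0],"rotation":[0,0,0]},
  ],
)

```text
time: 4.48
eef_pos: [0.5341, -0.1247, 0.1268]
ee_rot: [[0.38, 0.925, -0.001], [0.925, -0.38, -0.001], [-0.001, -0.001, -1.0]]
contact_force: [-3.7, -2.4, 4.7]
finger_gap: 0.577
grip_force: 30.0
```

```bash
python3 -c "from h import *; st()"
```

```text
t 4.48 p [ 534.1 -124.7  126.8] yang -22.32 tilt [-0.001 -0.001] F [-3.7 -2.4  4.7] M [-0.572  0.986  0.097] gap 53.7 grip 30.0 q7 -0.36
```

Bar 2 sits at about -20°, roughly 14–15° past its bite. I'll release it and go to the opposite one, screw 0.

Request:
drive_tool(
  hand=0.25,
  steps=[
    {"offset":[0,0,0],"rotation":[0,0,0]},
    {"offset":[0,0,0],"rotation":[0,0,0]},
    {"offset":[0,0,40],"rotation":[0,0,0]},
    {"offset":[0,0,40],"rotation":[0,0,0]},
    {"offset":[0,0,0],"rotation":[0,0,0.121]},
    {"offset":[0,0,0],"rotation":[0,0,0.121]},
    {"offset":[0,0,0],"rotation":[0,0,0.121]},
    {"offset":[0,0,0],"rotation":[0,0,0.121]},
  ],
)

```text
time: 5.15
eef_pos: [0.536, -0.1229, 0.2069]
ee_rot: [[-0.098, 0.995, 0.003], [0.995, 0.098, 0.001], [0.001, 0.003, -1.0]]
contact_force: [-0.1, -0.5, -1.2]
finger_gap: 0.749
grip_force: 0.0
```

Request:
drive_tool(
  steps=[
    {"offset":[3.8,17,0],"rotation":[0,0,0.121]},
    {"offset":[3.8,17,0],"rotation":[0,0,0.121]},
    {"offset":[3.8,17,0],"rotation":[0,0,0.121]},
    {"offset":[3.8,17,0],"rotation":[0,0,0.121]},
    {"offset":[3.8,17,0],"rotation":[0,0,0.121]},
    {"offset":[3.8,17,0],"rotation":[0,0,0.121]},
    {"offset":[3.8,17,0],"rotation":[0,0,0.121]},
    {"offset":[3.8,17,0],"rotation":[0,0,0.121]},
  ],
)

```text
time: 5.82
eef_pos: [0.5662, 0.0141, 0.2067]
ee_rot: [[-0.875, 0.484, 0.002], [0.484, 0.875, 0.002], [-0.001, 0.003, -1.0]]
contact_force: [0.7, -0.2, 0.4]
finger_gap: 0.753
grip_force: 0.0
```

Request:
drive_tool(
  steps=[
    {"offset":[0,0,0],"rotation":[0,0,0.121]},
    {"offset":[0,0,0],"rotation":[0,0,0.121]},
    {"offset":[0,0,0],"rotation":[0,0,0.121]},
    {"offset":[0,0,0],"rotation":[0,0,0.121]},
    {"offset":[0,0,0],"rotation":[0,0,0.121]},
    {"offset":[0,0,0],"rotation":[0,0,0.121]},
    {"offset":[0,0,0],"rotation":[0,0,0]},
    {"offset":[0,0,0],"rotation":[0,0,0]},
  ],
)

```text
time: 6.48
eef_pos: [0.5656, 0.0128, 0.2065]
ee_rot: [[-0.978, -0.209, 0.001], [-0.209, 0.978, 0.002], [-0.001, 0.002, -1.0]]
contact_force: [0.3, 0.7, -0.5]
finger_gap: 0.753
grip_force: 0.0
```

```bash
python3 - <<'E'
from h import *
from scipy.cluster.hierarchy import fcluster,linkage
st()
for n in ("top","scene"):
    p,d=imaging.grab_frame(n); P,uv=cloud(n,d)
    near=np.hypot(P[:,0]-.5335,P[:,1]+.125)<.035
    t=P[near&(P[:,2]>.130)&(P[:,2]<.15)]
    e,V=np.linalg.eigh(np.cov(t[:,:2].T)); print(n,len(t),cv2.minAreaRect((t[:,:2]*1000).astype(np.float32)),np.degrees(np.arctan(V[1,1]/V[0,1])).round(1))
E
```

```text
t 6.48 p [565.6  12.8 206.5] yang 102.06 tilt [0.001 0.002] F [ 0.3  0.7 -0.5] M [ 0.093 -0.176 -0.026] gap 70.0 grip 0.0 q7 1.22
top 91 ((534.1705932617188, -125.7285385131836), (11.514676094055176, 52.290122985839844), 68.09337615966797) -22.0
scene 87 ((532.3804321289062, -124.65196990966797), (12.618623733520508, 55.81945037841797), 67.31888580322266) -20.8
```

Request:
drive_tool(
  steps=[
    {"offset":[-1,-1.5,-27],"rotation":[0,0,0.015]},
    {"offset":[0,0,-27],"rotation":[0,0,0]},
    {"offset":[0,0,-26],"rotation":[0,0,0]},
    {"offset":[0,0,0],"rotation":[0,0,0]},
  ],
)

```text
time: 6.92
eef_pos: [0.5611, 0.0096, 0.1223]
ee_rot: [[-0.974, -0.224, -0.009], [-0.224, 0.975, -0.001], [0.009, 0.001, -1.0]]
contact_force: [-0.8, -1.5, 0.2]
finger_gap: 0.749
grip_force: 0.0
```

Request:
drive_tool(
  hand=1,
  steps=[
    {"offset":[0,0,0],"rotation":[0,0,0]},
    {"offset":[0,0,0],"rotation":[0,0,0]},
    {"offset":[0,0,0],"rotation":[0,0,0]},
    {"offset":[0,0,0],"rotation":[0,0,0]},
    {"offset":[0,0,0],"rotation":[0,0,0]},
  ],
)

```text
time: 7.33
eef_pos: [0.5656, 0.0104, 0.1285]
ee_rot: [[-0.974, -0.224, 0.004], [-0.224, 0.974, -0.001], [-0.004, -0.001, -1.0]]
contact_force: [-0.2, -1.8, 5.4]
finger_gap: 0.579
grip_force: 30.0
```

```bash
python3 -c "from h import *; st()"
```

```text
t 7.33 p [565.6  10.4 128.5] yang 102.97 tilt [ 0.004 -0.001] F [-0.2 -1.8  5.4] M [-0.222 -0.223 -0.008] gap 53.8 grip 30.0 q7 1.16
```

Request:
drive_tool(
  steps=[
    {"offset":[0,0,0],"rotation":[0,0,-0.07]},
    {"offset":[0,0,0],"rotation":[0,0,0]},
  ],
)

```text
time: 7.5
eef_pos: [0.5656, 0.0103, 0.1285]
ee_rot: [[-0.988, -0.154, 0.004], [-0.154, 0.988, -0.001], [-0.004, -0.001, -1.0]]
contact_force: [0.8, -2.7, 7.1]
finger_gap: 0.578
grip_force: 30.0
```

```bash
python3 -c "from h import *; st()"
```

```text
t 7.5 p [565.6  10.3 128.5] yang 98.87 tilt [ 0.004 -0.001] F [ 0.8 -2.7  7.1] M [-0.313 -0.157  0.015] gap 53.7 grip 30.0 q7 1.1
```

Request:
drive_tool(
  steps=[
    {"offset":[0,0,0],"rotation":[0,0,-0.07]},
    {"offset":[0,0,0],"rotation":[0,0,0]},
  ],
)

```text
time: 7.67
eef_pos: [0.5656, 0.0102, 0.1285]
ee_rot: [[-0.996, -0.085, 0.004], [-0.085, 0.996, -0.001], [-0.004, -0.001, -1.0]]
contact_force: [-0.5, -1.8, 6.7]
finger_gap: 0.582
grip_force: 30.0
```

```bash
python3 -c "from h import *; st()"
```

```text
t 7.67 p [565.6  10.2 128.5] yang 94.89 tilt [ 0.004 -0.001] F [-0.5 -1.8  6.7] M [-0.392 -0.23   0.035] gap 54.2 grip 30.0 q7 1.04
```

Request:
drive_tool(
  steps=[
    {"offset":[0,0,0],"rotation":[0,0,-0.07]},
    {"offset":[0,0,0],"rotation":[0,0,0]},
  ],
)

```text
time: 7.83
eef_pos: [0.5656, 0.0101, 0.1285]
ee_rot: [[-1.0, -0.015, 0.004], [-0.015, 1.0, -0.001], [-0.004, -0.001, -1.0]]
contact_force: [0.0, -2.6, 5.9]
finger_gap: 0.58
grip_force: 30.0
```

```bash
python3 -c "from h import *; st()"
```

```text
t 7.83 p [565.6  10.1 128.5] yang 90.88 tilt [ 0.004 -0.001] F [ 0.  -2.6  5.9] M [-0.42  -0.252 -0.012] gap 53.9 grip 30.0 q7 0.99
```

Request:
drive_tool(
  steps=[
    {"offset":[0,0,0],"rotation":[0,0,-0.07]},
    {"offset":[0,0,0],"rotation":[0,0,0]},
  ],
)

```text
time: 8.0
eef_pos: [0.5656, 0.01, 0.1285]
ee_rot: [[-0.998, 0.055, 0.004], [0.055, 0.999, -0.001], [-0.004, -0.001, -1.0]]
contact_force: [0.3, -3.1, 6.8]
finger_gap: 0.576
grip_force: 30.0
```

```bash
python3 -c "from h import *; st()"
```

```text
t 8.0 p [565.6  10.  128.5] yang 86.86 tilt [ 0.004 -0.001] F [ 0.3 -3.1  6.8] M [-0.428 -0.169  0.039] gap 53.6 grip 30.0 q7 0.93
```

Request:
drive_tool(
  steps=[
    {"offset":[0,0,0],"rotation":[0,0,-0.07]},
    {"offset":[0,0,0],"rotation":[0,0,0]},
  ],
)

```text
time: 8.17
eef_pos: [0.5656, 0.0099, 0.1285]
ee_rot: [[-0.992, 0.124, 0.004], [0.124, 0.992, -0.002], [-0.004, -0.001, -1.0]]
contact_force: [0.4, -3.2, 7.2]
finger_gap: 0.577
grip_force: 30.0
```

```bash
python3 -c "from h import *; st()"
```

```text
t 8.17 p [565.6   9.9 128.5] yang 82.85 tilt [ 0.004 -0.002] F [ 0.4 -3.2  7.2] M [-0.424 -0.244  0.022] gap 53.7 grip 30.0 q7 0.87
```

Request:
drive_tool(
  steps=[
    {"offset":[0,0,0],"rotation":[0,0,-0.07]},
    {"offset":[0,0,0],"rotation":[0,0,0]},
  ],
)

```text
time: 8.33
eef_pos: [0.5657, 0.0097, 0.1285]
ee_rot: [[-0.981, 0.194, 0.004], [0.194, 0.981, -0.002], [-0.004, -0.001, -1.0]]
contact_force: [0.5, -3.2, 6.2]
finger_gap: 0.58
grip_force: 30.0
```

```bash
python3 -c "from h import *; st()"
```

```text
t 8.33 p [565.7   9.7 128.5] yang 78.83 tilt [ 0.004 -0.002] F [ 0.5 -3.2  6.2] M [-0.539 -0.179  0.046] gap 54.0 grip 30.0 q7 0.82
```

Request:
drive_tool(
  steps=[
    {"offset":[0,0,0],"rotation":[0,0,-0.07]},
    {"offset":[0,0,0],"rotation":[0,0,0]},
  ],
)

```text
time: 8.5
eef_pos: [0.5656, 0.0097, 0.1285]
ee_rot: [[-0.965, 0.262, 0.004], [0.262, 0.965, -0.002], [-0.004, -0.001, -1.0]]
contact_force: [0.6, -2.4, 7.4]
finger_gap: 0.581
grip_force: 30.0
```

```bash
python3 -c "from h import *; st()"
```

```text
t 8.5 p [565.6   9.7 128.5] yang 74.82 tilt [ 0.004 -0.002] F [ 0.6 -2.4  7.4] M [-0.562 -0.219  0.029] gap 54.0 grip 30.0 q7 0.76
```

Request:
drive_tool(
  steps=[
    {"offset":[0,0,0],"rotation":[0,0,-0.07]},
    {"offset":[0,0,0],"rotation":[0,0,0]},
  ],
)

```text
time: 8.67
eef_pos: [0.5656, 0.0095, 0.1285]
ee_rot: [[-0.945, 0.328, 0.004], [0.328, 0.945, -0.002], [-0.005, -0.001, -1.0]]
contact_force: [0.4, -2.7, 6.0]
finger_gap: 0.579
grip_force: 30.0
```

```bash
python3 -c "from h import *; st()"
```

```text
t 8.67 p [565.6   9.5 128.5] yang 70.87 tilt [ 0.004 -0.002] F [ 0.4 -2.7  6. ] M [-0.645 -0.183  0.208] gap 53.8 grip 30.0 q7 0.71
```

Request:
drive_tool(
  steps=[
    {"offset":[0,0,0],"rotation":[0,0,-0.07]},
    {"offset":[0,0,0],"rotation":[0,0,0]},
  ],
)

```text
time: 8.83
eef_pos: [0.5656, 0.0095, 0.1285]
ee_rot: [[-0.92, 0.393, 0.004], [0.393, 0.92, -0.003], [-0.005, -0.001, -1.0]]
contact_force: [-0.1, -3.1, 6.8]
finger_gap: 0.581
grip_force: 30.0
```

```bash
python3 -c "from h import *; st()"
```

```text
t 8.83 p [565.6   9.5 128.5] yang 66.89 tilt [ 0.004 -0.003] F [-0.1 -3.1  6.8] M [-0.687 -0.184  0.227] gap 54.1 grip 30.0 q7 0.65
```

Request:
drive_tool(
  steps=[
    {"offset":[0,0,0],"rotation":[0,0,-0.105]},
    {"offset":[0,0,0],"rotation":[0,0,-0.105]},
    {"offset":[0,0,0],"rotation":[0,0,0]},
    {"offset":[0,0,0],"rotation":[0,0,0]},
  ],
)

```text
time: 9.17
eef_pos: [0.5655, 0.0092, 0.1285]
ee_rot: [[-0.819, 0.574, 0.004], [0.574, 0.819, -0.003], [-0.005, -0.0, -1.0]]
contact_force: [0.3, -3.4, 7.6]
finger_gap: 0.578
grip_force: 30.0
```

```bash
python3 -c "from h import *; st()"
```

```text
t 9.17 p [565.5   9.2 128.5] yang 54.96 tilt [ 0.004 -0.003] F [ 0.3 -3.4  7.6] M [-0.803 -0.137  0.156] gap 53.8 grip 30.0 q7 0.49
```

Request:
drive_tool(
  hand=0.25,
  steps=[
    {"offset":[0,0,0],"rotation":[0,0,0.05]},
    {"offset":[0,0,0],"rotation":[0,0,0.05]},
    {"offset":[0,0,0],"rotation":[0,0,0]},
    {"offset":[0,0,40],"rotation":[0,0,0]},
    {"offset":[0,0,40],"rotation":[0,0,0]},
  ],
)

```text
time: 9.58
eef_pos: [0.5621, 0.0106, 0.2054]
ee_rot: [[-0.871, 0.491, -0.007], [0.491, 0.871, 0.001], [0.006, -0.003, -1.0]]
contact_force: [2.2, 0.5, 0.7]
finger_gap: 0.749
grip_force: 0.0
```

Request:
drive_tool(
  steps=[
    {"offset":[6.5,-10.4,0],"rotation":[0,0,0.09]},
    {"offset":[6.5,-10.4,0],"rotation":[0,0,0.09]},
    {"offset":[6.5,-10.4,0],"rotation":[0,0,0.09]},
    {"offset":[6.5,-10.4,0],"rotation":[0,0,0.09]},
    {"offset":[6.5,-10.4,0],"rotation":[0,0,0.09]},
    {"offset":[6.5,-10.4,0],"rotation":[0,0,0.09]},
    {"offset":[6.5,-10.4,0],"rotation":[0,0,0.09]},
    {"offset":[6.5,-10.4,0],"rotation":[0,0,0.09]},
  ],
)

```text
time: 10.25
eef_pos: [0.6161, -0.0727, 0.2066]
ee_rot: [[-0.978, -0.21, -0.0], [-0.21, 0.978, 0.001], [0.0, 0.001, -1.0]]
contact_force: [-0.5, 0.3, -1.0]
finger_gap: 0.752
grip_force: 0.0
```

Request:
drive_tool(
  steps=[
    {"offset":[0,0,0],"rotation":[0,0,0]},
    {"offset":[0,0,0],"rotation":[0,0,0]},
    {"offset":[0,0,0],"rotation":[0,0,0]},
  ],
)

```text
time: 10.5
eef_pos: [0.6155, -0.0713, 0.2066]
ee_rot: [[-0.979, -0.205, -0.001], [-0.205, 0.979, 0.001], [0.0, 0.001, -1.0]]
contact_force: [0.2, -0.2, 0.5]
finger_gap: 0.752
grip_force: 0.0
```

```bash
cat >> h.py <<'E'
S=[(.5645,.0113),(.6173,-.0725),(.5335,-.1253),(.4807,-.0415)]
def bar(i):
  for n in ("top","scene"):
    p,d=imaging.grab_frame(n); P,uv=cloud(n,d)
    t=P[(np.hypot(P[:,0]-S[i][0],P[:,1]-S[i][1])<.035)&(P[:,2]>.130)&(P[:,2]<.15)]
    e,V=np.linalg.eigh(np.cov(t[:,:2].T)); r=cv2.minAreaRect((t[:,:2]*1000).astype(np.float32)); print(n,len(t),np.round(r[0],1),np.round(r[1],1),np.degrees(np.arctan(V[1,1]/V[0,1])).round(1))
E
python3 -c "from h import *; st(); bar(0)"
```

```text
t 10.5 p [615.5 -71.3 206.6] yang 101.82 tilt [-0.001  0.001] F [ 0.2 -0.2  0.5] M [ 0.118 -0.128 -0.069] gap 69.9 grip 0.0 q7 1.39
top 92 [566.   10.3] [51.9 11.8] 60.4
scene 122 [563.6  12.4] [52.8 16. ] 59.8
```

Bar 0 reads about 60°, roughly 14–15° past its bite. Next is screw 1.

Request:
drive_tool(
  steps=[
    {"offset":[1,-1,-27],"rotation":[0,0,-0.007]},
    {"offset":[0,0,-27],"rotation":[0,0,0]},
    {"offset":[0,0,-26],"rotation":[0,0,0]},
    {"offset":[0,0,0],"rotation":[0,0,0]},
    {"offset":[0,0,0],"rotation":[0,0,0]},
  ],
)

```text
time: 11.02
eef_pos: [0.6162, -0.0729, 0.1261]
ee_rot: [[-0.98, -0.2, -0.003], [-0.2, 0.98, 0.0], [0.003, 0.001, -1.0]]
contact_force: [0.0, -0.4, 0.9]
finger_gap: 0.747
grip_force: 0.0
```

Request:
drive_tool(
  hand=1,
  steps=[
    {"offset":[0,0,0],"rotation":[0,0,0]},
    {"offset":[0,0,0],"rotation":[0,0,0]},
    {"offset":[0,0,0],"rotation":[0,0,0]},
    {"offset":[0,0,0],"rotation":[0,0,0]},
    {"offset":[0,0,0],"rotation":[0,0,0]},
  ],
)

```text
time: 11.43
eef_pos: [0.6184, -0.0736, 0.1286]
ee_rot: [[-0.98, -0.198, 0.004], [-0.198, 0.98, -0.0], [-0.004, -0.001, -1.0]]
contact_force: [-0.7, -0.5, 6.5]
finger_gap: 0.577
grip_force: 30.0
```

```bash
python3 -c "from h import *; st()"
```

```text
t 11.43 p [618.4 -73.6 128.6] yang 101.44 tilt [ 0.004 -0.   ] F [-0.7 -0.5  6.5] M [-0.095 -0.105  0.026] gap 53.6 grip 30.0 q7 1.33
```

Request:
drive_tool(
  steps=[
    {"offset":[0,0,0],"rotation":[0,0,-0.07]},
    {"offset":[0,0,0],"rotation":[0,0,0]},
  ],
)

```text
time: 11.6
eef_pos: [0.6184, -0.0737, 0.1286]
ee_rot: [[-0.992, -0.127, 0.004], [-0.127, 0.992, -0.001], [-0.004, -0.001, -1.0]]
contact_force: [-0.9, -1.3, 6.4]
finger_gap: 0.577
grip_force: 30.0
```

```bash
python3 -c "from h import *; st()"
```

```text
t 11.6 p [618.4 -73.7 128.6] yang 97.31 tilt [ 0.004 -0.001] F [-0.9 -1.3  6.4] M [-0.078 -0.045  0.054] gap 53.7 grip 30.0 q7 1.27
```

Request:
drive_tool(
  steps=[
    {"offset":[0,0,0],"rotation":[0,0,-0.07]},
    {"offset":[0,0,0],"rotation":[0,0,0]},
  ],
)

```text
time: 11.77
eef_pos: [0.6184, -0.0738, 0.1286]
ee_rot: [[-0.998, -0.058, 0.004], [-0.058, 0.998, -0.001], [-0.004, -0.001, -1.0]]
contact_force: [-0.2, -0.9, 5.1]
finger_gap: 0.581
grip_force: 30.0
```

```bash
python3 -c "from h import *; st()"
```

```text
t 11.77 p [618.4 -73.8 128.6] yang 93.3 tilt [ 0.004 -0.001] F [-0.2 -0.9  5.1] M [-0.108 -0.107  0.013] gap 54.0 grip 30.0 q7 1.21
```

Request:
drive_tool(
  steps=[
    {"offset":[0,0,0],"rotation":[0,0,-0.07]},
    {"offset":[0,0,0],"rotation":[0,0,0]},
  ],
)

```text
time: 11.93
eef_pos: [0.6184, -0.0739, 0.1286]
ee_rot: [[-1.0, 0.013, 0.004], [0.013, 1.0, -0.001], [-0.004, -0.001, -1.0]]
contact_force: [0.6, -1.1, 5.3]
finger_gap: 0.577
grip_force: 30.0
```

```bash
python3 -c "from h import *; st()"
```

```text
t 11.93 p [618.4 -73.9 128.6] yang 89.28 tilt [ 0.004 -0.001] F [ 0.6 -1.1  5.3] M [-0.135 -0.028 -0.019] gap 53.7 grip 30.0 q7 1.15
```

Request:
drive_tool(
  steps=[
    {"offset":[0,0,0],"rotation":[0,0,-0.07]},
    {"offset":[0,0,0],"rotation":[0,0,0]},
  ],
)

```text
time: 12.1
eef_pos: [0.6184, -0.0741, 0.1286]
ee_rot: [[-0.997, 0.082, 0.004], [0.082, 0.997, -0.001], [-0.004, -0.001, -1.0]]
contact_force: [0.7, -1.4, 6.6]
finger_gap: 0.581
grip_force: 30.0
```

```bash
python3 -c "from h import *; st()"
```

```text
t 12.1 p [618.4 -74.1 128.6] yang 85.27 tilt [ 0.004 -0.001] F [ 0.7 -1.4  6.6] M [-0.189 -0.089  0.026] gap 54.0 grip 30.0 q7 1.09
```

Request:
drive_tool(
  steps=[
    {"offset":[0,0,0],"rotation":[0,0,-0.07]},
    {"offset":[0,0,0],"rotation":[0,0,0]},
  ],
)

```text
time: 12.27
eef_pos: [0.6184, -0.0742, 0.1286]
ee_rot: [[-0.988, 0.152, 0.004], [0.152, 0.988, -0.001], [-0.004, -0.001, -1.0]]
contact_force: [0.2, 0.1, 5.7]
finger_gap: 0.58
grip_force: 30.0
```

```bash
python3 -c "from h import *; st()"
```

```text
t 12.27 p [618.4 -74.2 128.6] yang 81.26 tilt [ 0.004 -0.001] F [0.2 0.1 5.7] M [-0.23  -0.097 -0.013] gap 53.9 grip 30.0 q7 1.03
```

Request:
drive_tool(
  steps=[
    {"offset":[0,0,0],"rotation":[0,0,-0.07]},
    {"offset":[0,0,0],"rotation":[0,0,0]},
  ],
)

```text
time: 12.43
eef_pos: [0.6184, -0.0743, 0.1286]
ee_rot: [[-0.975, 0.221, 0.004], [0.221, 0.975, -0.002], [-0.004, -0.001, -1.0]]
contact_force: [0.2, -0.9, 6.4]
finger_gap: 0.574
grip_force: 30.0
```

```bash
python3 -c "from h import *; st()"
```

```text
t 12.43 p [618.4 -74.3 128.6] yang 77.25 tilt [ 0.004 -0.002] F [ 0.2 -0.9  6.4] M [-0.208 -0.038  0.015] gap 53.4 grip 30.0 q7 0.98
```

Request:
drive_tool(
  steps=[
    {"offset":[0,0,0],"rotation":[0,0,-0.07]},
    {"offset":[0,0,0],"rotation":[0,0,0]},
  ],
)

```text
time: 12.6
eef_pos: [0.6184, -0.0743, 0.1286]
ee_rot: [[-0.957, 0.288, 0.004], [0.288, 0.957, -0.002], [-0.004, -0.001, -1.0]]
contact_force: [-0.9, -1.6, 6.5]
finger_gap: 0.578
grip_force: 30.0
```

```bash
python3 -c "from h import *; st()"
```

```text
t 12.6 p [618.4 -74.3 128.6] yang 73.23 tilt [ 0.004 -0.002] F [-0.9 -1.6  6.5] M [-0.297 -0.066 -0.032] gap 53.8 grip 30.0 q7 0.92
```

Request:
drive_tool(
  steps=[
    {"offset":[0,0,0],"rotation":[0,0,-0.07]},
    {"offset":[0,0,0],"rotation":[0,0,0]},
  ],
)

```text
time: 12.77
eef_pos: [0.6183, -0.0745, 0.1286]
ee_rot: [[-0.935, 0.354, 0.004], [0.354, 0.935, -0.002], [-0.004, -0.001, -1.0]]
contact_force: [-0.9, -0.9, 6.3]
finger_gap: 0.581
grip_force: 30.0
```

```bash
python3 -c "from h import *; st()"
```

```text
t 12.77 p [618.3 -74.5 128.6] yang 69.25 tilt [ 0.004 -0.002] F [-0.9 -0.9  6.3] M [-0.356 -0.056  0.184] gap 54.0 grip 30.0 q7 0.86
```

Request:
drive_tool(
  steps=[
    {"offset":[0,0,0],"rotation":[0,0,-0.07]},
    {"offset":[0,0,0],"rotation":[0,0,0]},
  ],
)

```text
time: 12.93
eef_pos: [0.6183, -0.0745, 0.1286]
ee_rot: [[-0.908, 0.418, 0.004], [0.418, 0.908, -0.002], [-0.004, -0.001, -1.0]]
contact_force: [-1.2, -1.2, 6.5]
finger_gap: 0.577
grip_force: 30.0
```

```bash
python3 -c "from h import *; st()"
```

```text
t 12.93 p [618.3 -74.5 128.6] yang 65.29 tilt [ 0.004 -0.002] F [-1.2 -1.2  6.5] M [-0.385 -0.032  0.28 ] gap 53.7 grip 30.0 q7 0.81
```

Request:
drive_tool(
  steps=[
    {"offset":[0,0,0],"rotation":[0,0,-0.104]},
    {"offset":[0,0,0],"rotation":[0,0,-0.104]},
    {"offset":[0,0,0],"rotation":[0,0,0]},
    {"offset":[0,0,0],"rotation":[0,0,0]},
  ],
)

```text
time: 13.27
eef_pos: [0.6182, -0.0748, 0.1286]
ee_rot: [[-0.804, 0.595, 0.003], [0.595, 0.804, -0.003], [-0.004, -0.0, -1.0]]
contact_force: [-0.5, -2.5, 6.0]
finger_gap: 0.578
grip_force: 30.0
```

```bash
python3 -c "from h import *; st()"
```

```text
t 13.27 p [618.2 -74.8 128.6] yang 53.48 tilt [ 0.003 -0.003] F [-0.5 -2.5  6. ] M [-0.478  0.037  0.221] gap 53.7 grip 30.0 q7 0.64
```

Request:
drive_tool(
  hand=0.25,
  steps=[
    {"offset":[0,0,0],"rotation":[0,0,0.05]},
    {"offset":[0,0,0],"rotation":[0,0,0.05]},
    {"offset":[0,0,0],"rotation":[0,0,0]},
    {"offset":[0,0,40],"rotation":[0,0,0]},
    {"offset":[0,0,40],"rotation":[0,0,0]},
    {"offset":[0,0,0],"rotation":[0,0,-0.103]},
  ],
)

```text
time: 13.77
eef_pos: [0.6214, -0.0725, 0.2145]
ee_rot: [[-0.8, 0.6, 0.014], [0.6, 0.8, 0.001], [-0.011, 0.01, -1.0]]
contact_force: [1.1, 1.1, 1.7]
finger_gap: 0.747
grip_force: 0.0
```

Request:
drive_tool(
  steps=[
    {"offset":[-17.1,3.9,0],"rotation":[0,0,-0.103]},
    {"offset":[-17.1,3.9,0],"rotation":[0,0,-0.103]},
    {"offset":[-17.1,3.9,0],"rotation":[0,0,-0.103]},
    {"offset":[-17.1,3.9,0],"rotation":[0,0,-0.103]},
    {"offset":[-17.1,3.9,0],"rotation":[0,0,-0.103]},
    {"offset":[-17.1,3.9,0],"rotation":[0,0,-0.103]},
    {"offset":[-17.1,3.9,0],"rotation":[0,0,-0.103]},
    {"offset":[-17.1,3.9,0],"rotation":[0,0,-0.103]},
  ],
)

```text
time: 14.43
eef_pos: [0.4793, -0.0419, 0.2068]
ee_rot: [[-0.1, 0.995, 0.0], [0.995, 0.1, 0.0], [0.0, 0.0, -1.0]]
contact_force: [0.4, 0.8, -0.1]
finger_gap: 0.755
grip_force: 0.0
```

Request:
drive_tool(
  steps=[
    {"offset":[0,0,0],"rotation":[0,0,0]},
    {"offset":[0,0,0],"rotation":[0,0,0]},
    {"offset":[0,0,0],"rotation":[0,0,0]},
  ],
)

```text
time: 14.68
eef_pos: [0.4814, -0.0425, 0.2069]
ee_rot: [[-0.107, 0.994, 0.002], [0.994, 0.107, 0.0], [-0.0, 0.002, -1.0]]
contact_force: [0.5, -0.0, -1.1]
finger_gap: 0.752
grip_force: 0.0
```

```bash
python3 -c "from h import *; st(); bar(1)"
```

```text
t 14.68 p [481.4 -42.5 206.9] yang 6.15 tilt [0.002 0.   ] F [ 0.5 -0.  -1.1] M [-0.053 -0.05  -0.011] gap 69.9 grip 0.0 q7 -0.06
top 93 [618.2 -73.3] [52.5 12.5] 58.3
scene 68 [621.  -61.4] [31.7 12.4] 54.8
```

Request:
drive_tool(
  steps=[
    {"offset":[0,0.5,-27],"rotation":[0,0,0]},
    {"offset":[0,0,-27],"rotation":[0,0,0]},
    {"offset":[0,0,-26],"rotation":[0,0,0]},
    {"offset":[0,0,0],"rotation":[0,0,0]},
    {"offset":[0,0,0],"rotation":[0,0,0]},
  ],
)

```text
time: 15.2
eef_pos: [0.4802, -0.0419, 0.1258]
ee_rot: [[-0.106, 0.994, -0.003], [0.994, 0.106, 0.001], [0.001, -0.003, -1.0]]
contact_force: [-0.7, 0.6, 0.5]
finger_gap: 0.749
grip_force: 0.0
```

Request:
drive_tool(
  hand=1,
  steps=[
    {"offset":[0,0,0],"rotation":[0,0,0]},
    {"offset":[0,0,0],"rotation":[0,0,0]},
    {"offset":[0,0,0],"rotation":[0,0,0]},
    {"offset":[0,0,0],"rotation":[0,0,0]},
    {"offset":[0,0,0],"rotation":[0,0,0]},
  ],
)

```text
time: 15.62
eef_pos: [0.4804, -0.0421, 0.1279]
ee_rot: [[-0.106, 0.994, 0.001], [0.994, 0.106, -0.001], [-0.001, 0.001, -1.0]]
contact_force: [-2.3, 0.0, 7.0]
finger_gap: 0.576
grip_force: 30.0
```

```bash
python3 -c "from h import *; st()"
```

```text
t 15.62 p [480.4 -42.1 127.9] yang 6.06 tilt [ 0.001 -0.001] F [-2.3  0.   7. ] M [-0.153  0.392 -0.021] gap 53.6 grip 30.0 q7 -0.13
```

Request:
drive_tool(
  steps=[
    {"offset":[0,0,0],"rotation":[0,0,-0.07]},
    {"offset":[0,0,0],"rotation":[0,0,0]},
  ],
)

```text
time: 15.78
eef_pos: [0.4805, -0.0421, 0.1279]
ee_rot: [[-0.034, 0.999, 0.001], [0.999, 0.034, -0.001], [-0.001, 0.001, -1.0]]
contact_force: [-2.9, 0.1, 6.3]
finger_gap: 0.576
grip_force: 30.0
```

```bash
python3 -c "from h import *; st()"
```

```text
t 15.78 p [480.5 -42.1 127.9] yang 1.94 tilt [ 0.001 -0.001] F [-2.9  0.1  6.3] M [-0.145  0.439  0.005] gap 53.6 grip 30.0 q7 -0.18
```

Request:
drive_tool(
  steps=[
    {"offset":[0,0,0],"rotation":[0,0,-0.07]},
    {"offset":[0,0,0],"rotation":[0,0,0]},
  ],
)

```text
time: 15.95
eef_pos: [0.4805, -0.0421, 0.1279]
ee_rot: [[0.036, 0.999, 0.001], [0.999, -0.036, -0.001], [-0.001, 0.001, -1.0]]
contact_force: [-2.5, 0.3, 5.5]
finger_gap: 0.582
grip_force: 30.0
```

```bash
python3 -c "from h import *; st()"
```

```text
t 15.95 p [480.5 -42.1 127.9] yang -2.06 tilt [ 0.001 -0.001] F [-2.5  0.3  5.5] M [-0.161  0.455  0.034] gap 54.2 grip 30.0 q7 -0.24
```

Request:
drive_tool(
  steps=[
    {"offset":[0,0,0],"rotation":[0,0,-0.07]},
    {"offset":[0,0,0],"rotation":[0,0,0]},
  ],
)

```text
time: 16.12
eef_pos: [0.4806, -0.0421, 0.1279]
ee_rot: [[0.104, 0.995, 0.001], [0.995, -0.104, -0.001], [-0.001, 0.001, -1.0]]
contact_force: [-1.6, -0.7, 5.5]
finger_gap: 0.579
grip_force: 30.0
```

```bash
python3 -c "from h import *; st()"
```

```text
t 16.12 p [480.6 -42.1 127.9] yang -6.0 tilt [ 0.001 -0.001] F [-1.6 -0.7  5.5] M [-0.116  0.409  0.203] gap 53.8 grip 30.0 q7 -0.29
```

Request:
drive_tool(
  steps=[
    {"offset":[0,0,0],"rotation":[0,0,-0.09]},
    {"offset":[0,0,0],"rotation":[0,0,0]},
  ],
)

```text
time: 16.28
eef_pos: [0.4806, -0.0421, 0.1279]
ee_rot: [[0.194, 0.981, 0.002], [0.981, -0.194, -0.001], [-0.001, 0.002, -1.0]]
contact_force: [-2.0, -0.4, 6.1]
finger_gap: 0.581
grip_force: 30.0
```

```bash
python3 -c "from h import *; st()"
```

```text
t 16.28 p [480.6 -42.1 127.9] yang -11.18 tilt [ 0.002 -0.001] F [-2.  -0.4  6.1] M [-0.19   0.35   0.283] gap 54.1 grip 30.0 q7 -0.35
```

Request:
drive_tool(
  steps=[
    {"offset":[0,0,0],"rotation":[0,0,-0.093]},
    {"offset":[0,0,0],"rotation":[0,0,-0.093]},
    {"offset":[0,0,0],"rotation":[0,0,0]},
    {"offset":[0,0,0],"rotation":[0,0,0]},
  ],
)

```text
time: 16.62
eef_pos: [0.4807, -0.0422, 0.1279]
ee_rot: [[0.369, 0.929, 0.002], [0.929, -0.369, -0.001], [-0.0, 0.002, -1.0]]
contact_force: [-2.1, -1.3, 5.6]
finger_gap: 0.58
grip_force: 30.0
```

```bash
python3 -c "from h import *; st()"
```

```text
t 16.62 p [480.7 -42.2 127.9] yang -21.68 tilt [ 0.002 -0.001] F [-2.1 -1.3  5.6] M [-0.241  0.306  0.28 ] gap 54.0 grip 30.0 q7 -0.49
```

Request:
drive_tool(
  hand=0.25,
  steps=[
    {"offset":[0,0,0],"rotation":[0,0,0.05]},
    {"offset":[0,0,0],"rotation":[0,0,0.05]},
    {"offset":[0,0,0],"rotation":[0,0,0]},
    {"offset":[0,0,40],"rotation":[0,0,0]},
    {"offset":[0,0,40],"rotation":[0,0,0]},
  ],
)

```text
time: 17.03
eef_pos: [0.4789, -0.0417, 0.206]
ee_rot: [[0.277, 0.961, -0.006], [0.961, -0.277, 0.001], [-0.001, -0.006, -1.0]]
contact_force: [1.0, -0.4, -0.0]
finger_gap: 0.748
grip_force: 0.0
```

Request:
drive_tool(
  steps=[
    {"offset":[8.7,-13.8,0],"rotation":[0,0,-0.015]},
    {"offset":[8.7,-13.8,0],"rotation":[0,0,-0.015]},
    {"offset":[8.7,-13.8,0],"rotation":[0,0,-0.015]},
    {"offset":[8.7,-13.8,0],"rotation":[0,0,-0.015]},
    {"offset":[8.7,-13.8,0],"rotation":[0,0,-0.015]},
    {"offset":[8.7,-13.8,0],"rotation":[0,0,-0.015]},
    {"offset":[0,0,0],"rotation":[0,0,0]},
    {"offset":[0,0,0],"rotation":[0,0,0]},
  ],
)

```text
time: 17.7
eef_pos: [0.5324, -0.125, 0.2066]
ee_rot: [[0.363, 0.932, -0.0], [0.932, -0.363, 0.0], [0.0, -0.0, -1.0]]
contact_force: [0.3, -0.4, 0.5]
finger_gap: 0.748
grip_force: 0.0
```

```bash
python3 -c "from h import *; st(); bar(3)"
```

```text
t 17.7 p [ 532.4 -125.   206.6] yang -21.3 tilt [-0.  0.] F [ 0.3 -0.4  0.5] M [ 0.01  -0.045  0.026] gap 69.6 grip 0.0 q7 -0.3
top 4 [467.7 -32.7] [ 0.9 13.2] -10.0
scene 104 [478.2 -40.1] [12.1 53. ] -16.4
```

Bar 3 is at about -16.4°, also about 15° past its bite. That completes round 1. In round 2 I start with screw 2 again and average Mz readings near the stop.

Request:
drive_tool(
  steps=[
    {"offset":[0.5,0,-27],"rotation":[0,0,0]},
    {"offset":[0,0,-27],"rotation":[0,0,0]},
    {"offset":[0,0,-26],"rotation":[0,0,0]},
    {"offset":[0,0,0],"rotation":[0,0,0]},
    {"offset":[0,0,0],"rotation":[0,0,0]},
  ],
)

```text
time: 18.22
eef_pos: [0.532, -0.1233, 0.1261]
ee_rot: [[0.36, 0.933, -0.003], [0.933, -0.36, 0.001], [0.0, -0.003, -1.0]]
contact_force: [1.3, 0.4, 0.5]
finger_gap: 0.75
grip_force: 0.0
```

Request:
drive_tool(
  hand=1,
  steps=[
    {"offset":[0,0,0],"rotation":[0,0,0]},
    {"offset":[0,0,0],"rotation":[0,0,0]},
    {"offset":[0,0,0],"rotation":[0,0,0]},
    {"offset":[0,0,0],"rotation":[0,0,0]},
    {"offset":[0,0,0],"rotation":[0,0,0]},
  ],
)

```text
time: 18.63
eef_pos: [0.534, -0.1247, 0.1283]
ee_rot: [[0.362, 0.932, 0.003], [0.932, -0.362, -0.0], [0.001, 0.003, -1.0]]
contact_force: [-2.2, 0.8, 6.0]
finger_gap: 0.578
grip_force: 30.0
```

```bash
cat >> h.py <<'E'
def stm(n=4):
    v=[]
    for i in range(n): v.append(telemetry.sense()['moment'][2]); imaging.grab_frame("top")
    st(); print('Mz mean',np.mean(v).round(3),np.std(v).round(3))
E
python3 -c "from h import *; stm()"
```

```text
t 18.83 p [ 534.  -124.7  128.2] yang -21.2 tilt [ 0.003 -0.   ] F [-0.5  0.5  6.7] M [ 0.116  0.167 -0.027] gap 53.6 grip 30.0 q7 -0.32
Mz mean -0.006 0.024
```

Request:
drive_tool(
  steps=[
    {"offset":[0,0,0],"rotation":[0,0,-0.1]},
    {"offset":[0,0,0],"rotation":[0,0,-0.1]},
    {"offset":[0,0,0],"rotation":[0,0,0]},
  ],
)

```text
time: 19.08
eef_pos: [0.5343, -0.1248, 0.1282]
ee_rot: [[0.541, 0.841, 0.004], [0.841, -0.541, -0.001], [0.001, 0.004, -1.0]]
contact_force: [-0.4, 0.3, 5.6]
finger_gap: 0.576
grip_force: 30.0
```

```bash
python3 -c "from h import *; stm()"
```

```text
t 19.28 p [ 534.3 -124.9  128.3] yang -32.56 tilt [ 0.004 -0.001] F [-1.4  0.7  6. ] M [-0.001  0.072  0.267] gap 53.8 grip 30.0 q7 -0.48
Mz mean 0.237 0.02
```

Request:
drive_tool(
  steps=[
    {"offset":[0,0,0],"rotation":[0,0,-0.09]},
    {"offset":[0,0,0],"rotation":[0,0,-0.09]},
    {"offset":[0,0,0],"rotation":[0,0,0]},
  ],
)

```text
time: 19.53
eef_pos: [0.5346, -0.1251, 0.1283]
ee_rot: [[0.682, 0.731, 0.004], [0.731, -0.682, -0.002], [0.002, 0.004, -1.0]]
contact_force: [1.1, -0.8, 5.5]
finger_gap: 0.578
grip_force: 30.0
```

```bash
python3 -c "from h import *; stm()"
```

```text
t 19.73 p [ 534.6 -125.1  128.3] yang -42.86 tilt [ 0.004 -0.001] F [ 0.4 -0.5  4.5] M [-0.127 -0.049  0.285] gap 54.1 grip 30.0 q7 -0.61
Mz mean 0.245 0.026
```

Request:
drive_tool(
  steps=[
    {"offset":[0,0,0],"rotation":[0,0,-0.08]},
    {"offset":[0,0,0],"rotation":[0,0,0]},
  ],
)

```text
time: 19.9
eef_pos: [0.5347, -0.1252, 0.1283]
ee_rot: [[0.738, 0.674, 0.005], [0.674, -0.738, -0.002], [0.002, 0.004, -1.0]]
contact_force: [-0.6, -0.8, 5.1]
finger_gap: 0.581
grip_force: 30.0
```

```bash
python3 -c "from h import *; stm()"
```

```text
t 20.1 p [ 534.7 -125.2  128.2] yang -47.44 tilt [ 0.005 -0.001] F [ 1.3 -0.3  5.8] M [-0.127 -0.128  0.248] gap 53.7 grip 30.0 q7 -0.67
Mz mean 0.257 0.066
```

Request:
drive_tool(
  steps=[
    {"offset":[0,0,0],"rotation":[0,0,-0.06]},
    {"offset":[0,0,0],"rotation":[0,0,0]},
  ],
)

```text
time: 20.27
eef_pos: [0.5348, -0.1254, 0.1283]
ee_rot: [[0.777, 0.629, 0.005], [0.629, -0.777, -0.002], [0.003, 0.004, -1.0]]
contact_force: [0.0, -1.2, 5.3]
finger_gap: 0.581
grip_force: 30.0
```

```bash
python3 -c "from h import *; stm()"
```

```text
t 20.47 p [ 534.8 -125.4  128.3] yang -50.88 tilt [ 0.005 -0.002] F [-0.3 -0.2  4.2] M [-0.216 -0.129  0.257] gap 54.1 grip 30.0 q7 -0.72
Mz mean 0.256 0.014
```

Request:
drive_tool(
  steps=[
    {"offset":[0,0,0],"rotation":[0,0,-0.05]},
    {"offset":[0,0,0],"rotation":[0,0,0]},
  ],
)

```text
time: 20.63
eef_pos: [0.5349, -0.1254, 0.1283]
ee_rot: [[0.807, 0.591, 0.005], [0.591, -0.807, -0.002], [0.003, 0.004, -1.0]]
contact_force: [1.0, -0.7, 5.9]
finger_gap: 0.581
grip_force: 30.0
```

```bash
python3 -c "from h import *; stm()"
```

```text
t 20.83 p [ 534.9 -125.4  128.3] yang -53.69 tilt [ 0.005 -0.002] F [0.8 0.3 5.2] M [-0.208 -0.189  0.387] gap 53.9 grip 30.0 q7 -0.75
Mz mean 0.421 0.027
```

Request:
drive_tool(
  steps=[
    {"offset":[0,0,0],"rotation":[0,0,-0.02]},
    {"offset":[0,0,0],"rotation":[0,0,0]},
  ],
)

```text
time: 21.0
eef_pos: [0.5349, -0.1255, 0.1283]
ee_rot: [[0.818, 0.576, 0.005], [0.576, -0.818, -0.002], [0.003, 0.004, -1.0]]
contact_force: [0.6, -0.9, 5.5]
finger_gap: 0.579
grip_force: 30.0
```

```bash
python3 -c "from h import *; stm(6)"
```

```text
t 21.3 p [ 534.9 -125.5  128.3] yang -54.82 tilt [ 0.005 -0.002] F [-0.1 -1.3  5.5] M [-0.253 -0.154  0.438] gap 54.0 grip 30.0 q7 -0.77
Mz mean 0.429 0.017
```

Request:
drive_tool(
  steps=[
    {"offset":[0,0,0],"rotation":[0,0,-0.035]},
    {"offset":[0,0,0],"rotation":[0,0,0]},
  ],
)

```text
time: 21.47
eef_pos: [0.5349, -0.1255, 0.1283]
ee_rot: [[0.837, 0.547, 0.005], [0.547, -0.837, -0.002], [0.003, 0.005, -1.0]]
contact_force: [0.5, -0.2, 4.2]
finger_gap: 0.581
grip_force: 30.0
```

```bash
python3 -c "from h import *; stm(6)"
```

```text
t 21.77 p [ 534.9 -125.5  128.3] yang -56.8 tilt [ 0.005 -0.002] F [ 0.5 -1.5  5.5] M [-0.344 -0.164  0.532] gap 54.0 grip 30.0 q7 -0.79
Mz mean 0.515 0.016
```

Screw 2 is home, reading about 0.51 N m. Next is screw 0.

Request:
drive_tool(
  hand=0.25,
  steps=[
    {"offset":[0,0,0],"rotation":[0,0,0.05]},
    {"offset":[0,0,0],"rotation":[0,0,0.05]},
    {"offset":[0,0,0],"rotation":[0,0,0]},
    {"offset":[0,0,40],"rotation":[0,0,0]},
    {"offset":[0,0,40],"rotation":[0,0,0]},
    {"offset":[0,0,0],"rotation":[0,0,0.114]},
    {"offset":[0,0,0],"rotation":[0,0,0.114]},
    {"offset":[0,0,0],"rotation":[0,0,0.114]},
  ],
)

```text
time: 22.43
eef_pos: [0.5332, -0.1247, 0.2076]
ee_rot: [[0.521, 0.853, 0.002], [0.853, -0.521, -0.0], [0.001, 0.002, -1.0]]
contact_force: [0.3, -0.1, -0.1]
finger_gap: 0.751
grip_force: 0.0
```

Request:
drive_tool(
  steps=[
    {"offset":[3.8,17,0],"rotation":[0,0,0.114]},
    {"offset":[3.8,17,0],"rotation":[0,0,0.114]},
    {"offset":[3.8,17,0],"rotation":[0,0,0.114]},
    {"offset":[3.8,17,0],"rotation":[0,0,0.114]},
    {"offset":[3.8,17,0],"rotation":[0,0,0.114]},
    {"offset":[3.8,17,0],"rotation":[0,0,0.114]},
    {"offset":[3.8,17,0],"rotation":[0,0,0.114]},
    {"offset":[3.8,17,0],"rotation":[0,0,0.114]},
  ],
)

```text
time: 23.1
eef_pos: [0.5632, 0.012, 0.2066]
ee_rot: [[-0.355, 0.935, -0.001], [0.935, 0.355, -0.0], [0.0, -0.001, -1.0]]
contact_force: [0.8, 0.7, 0.2]
finger_gap: 0.751
grip_force: 0.0
```

Request:
drive_tool(
  steps=[
    {"offset":[0,0,0],"rotation":[0,0,0.114]},
    {"offset":[0,0,0],"rotation":[0,0,0.114]},
    {"offset":[0,0,0],"rotation":[0,0,0.114]},
    {"offset":[0,0,0],"rotation":[0,0,0.114]},
    {"offset":[0,0,0],"rotation":[0,0,0.114]},
    {"offset":[0,0,0],"rotation":[0,0,0.114]},
    {"offset":[0,0,0],"rotation":[0,0,0]},
    {"offset":[0,0,0],"rotation":[0,0,0]},
  ],
)

```text
time: 23.77
eef_pos: [0.5632, 0.011, 0.2064]
ee_rot: [[-0.862, 0.507, -0.001], [0.507, 0.862, 0.0], [0.001, -0.0, -1.0]]
contact_force: [-0.1, 0.1, -0.2]
finger_gap: 0.748
grip_force: 0.0
```

```bash
python3 -c "from h import *; st(); bar(2)"
```

```text
t 23.77 p [563.2  11.  206.4] yang 59.54 tilt [-0.001  0.   ] F [-0.1  0.1 -0.2] M [ 0.063 -0.099 -0.025] gap 69.6 grip 0.0 q7 0.64
top 92 [ 534.5 -126.1] [11.4 53.7] -45.7
scene 86 [ 530.9 -123.4] [12.7 53.1] -46.7
```

Bar 2 is at -46.2°, which matches the expected 40° past its bite. Next is screw 0.

Request:
drive_tool(
  steps=[
    {"offset":[1,0,-27],"rotation":[0,0,0.01]},
    {"offset":[0,0,-27],"rotation":[0,0,0]},
    {"offset":[0,0,-26],"rotation":[0,0,0]},
    {"offset":[0,0,0],"rotation":[0,0,0]},
    {"offset":[0,0,0],"rotation":[0,0,0]},
  ],
)

```text
time: 24.28
eef_pos: [0.5637, 0.0113, 0.126]
ee_rot: [[-0.868, 0.496, -0.003], [0.496, 0.868, -0.0], [0.002, -0.002, -1.0]]
contact_force: [0.6, 0.6, 0.6]
finger_gap: 0.75
grip_force: 0.0
```

Request:
drive_tool(
  hand=1,
  steps=[
    {"offset":[0,0,0],"rotation":[0,0,0]},
    {"offset":[0,0,0],"rotation":[0,0,0]},
    {"offset":[0,0,0],"rotation":[0,0,0]},
    {"offset":[0,0,0],"rotation":[0,0,0]},
    {"offset":[0,0,0],"rotation":[0,0,0]},
  ],
)

```text
time: 24.7
eef_pos: [0.5646, 0.0098, 0.1283]
ee_rot: [[-0.868, 0.496, 0.001], [0.496, 0.868, -0.003], [-0.002, -0.002, -1.0]]
contact_force: [-2.5, -3.6, 6.1]
finger_gap: 0.581
grip_force: 30.0
```

```bash
python3 -c "from h import *; stm()"
```

```text
t 24.9 p [564.6   9.8 128.3] yang 60.25 tilt [ 0.001 -0.003] F [-2.5 -2.9  6.9] M [-0.664  0.369  0.015] gap 53.8 grip 30.0 q7 0.59
Mz mean 0.006 0.039
```

Request:
drive_tool(
  steps=[
    {"offset":[0,0,0],"rotation":[0,0,-0.1]},
    {"offset":[0,0,0],"rotation":[0,0,-0.1]},
    {"offset":[0,0,0],"rotation":[0,0,-0.1]},
    {"offset":[0,0,0],"rotation":[0,0,-0.08]},
    {"offset":[0,0,0],"rotation":[0,0,0]},
  ],
)

```text
time: 25.32
eef_pos: [0.5645, 0.0096, 0.1283]
ee_rot: [[-0.621, 0.783, 0.001], [0.783, 0.621, -0.004], [-0.003, -0.001, -1.0]]
contact_force: [-2.3, -3.1, 6.0]
finger_gap: 0.575
grip_force: 30.0
```

```bash
python3 -c "from h import *; stm()"
```

```text
t 25.52 p [564.5   9.6 128.3] yang 38.57 tilt [ 0.001 -0.003] F [-2.3 -4.4  5.7] M [-0.763  0.431  0.261] gap 53.9 grip 30.0 q7 0.29
Mz mean 0.27 0.037
```

Request:
drive_tool(
  steps=[
    {"offset":[0,0,0],"rotation":[0,0,-0.08]},
    {"offset":[0,0,0],"rotation":[0,0,0]},
  ],
)

```text
time: 25.68
eef_pos: [0.5645, 0.0096, 0.1283]
ee_rot: [[-0.557, 0.831, 0.001], [0.831, 0.557, -0.003], [-0.003, -0.001, -1.0]]
contact_force: [-2.0, -2.4, 5.7]
finger_gap: 0.578
grip_force: 30.0
```

```bash
python3 -c "from h import *; stm()"
```

```text
t 25.88 p [564.5   9.6 128.3] yang 33.99 tilt [ 0.001 -0.003] F [-1.9 -3.6  6.4] M [-0.791  0.439  0.224] gap 53.5 grip 30.0 q7 0.23
Mz mean 0.297 0.028
```

Request:
drive_tool(
  steps=[
    {"offset":[0,0,0],"rotation":[0,0,-0.06]},
    {"offset":[0,0,0],"rotation":[0,0,0]},
  ],
)

```text
time: 26.05
eef_pos: [0.5644, 0.0096, 0.1283]
ee_rot: [[-0.507, 0.862, 0.001], [0.862, 0.507, -0.003], [-0.003, -0.001, -1.0]]
contact_force: [-2.5, -3.9, 6.4]
finger_gap: 0.579
grip_force: 30.0
```

```bash
python3 -c "from h import *; stm()"
```

```text
t 26.25 p [564.4   9.6 128.3] yang 30.55 tilt [ 0.001 -0.003] F [-2.4 -2.8  6. ] M [-0.812  0.501  0.276] gap 53.9 grip 30.0 q7 0.18
Mz mean 0.244 0.026
```

Still on the plateau (about 0.26–0.27). The stop should begin near a tool angle of 29°.

Request:
drive_tool(
  steps=[
    {"offset":[0,0,0],"rotation":[0,0,-0.05]},
    {"offset":[0,0,0],"rotation":[0,0,0]},
  ],
)

```text
time: 26.42
eef_pos: [0.5644, 0.0096, 0.1282]
ee_rot: [[-0.464, 0.886, 0.001], [0.886, 0.464, -0.003], [-0.003, -0.001, -1.0]]
contact_force: [-3.2, -3.0, 6.1]
finger_gap: 0.581
grip_force: 30.0
```

```bash
python3 -c "from h import *; stm(5)"
```

```text
t 26.67 p [564.4   9.6 128.3] yang 27.73 tilt [ 0.001 -0.003] F [-3.  -2.9  5.4] M [-0.845  0.491  0.328] gap 53.6 grip 30.0 q7 0.14
Mz mean 0.389 0.019
```

Request:
drive_tool(
  steps=[
    {"offset":[0,0,0],"rotation":[0,0,-0.03]},
    {"offset":[0,0,0],"rotation":[0,0,0]},
  ],
)

```text
time: 26.83
eef_pos: [0.5644, 0.0096, 0.1282]
ee_rot: [[-0.438, 0.899, 0.001], [0.899, 0.438, -0.003], [-0.003, -0.001, -1.0]]
contact_force: [-3.6, -3.3, 5.4]
finger_gap: 0.577
grip_force: 30.0
```

```bash
python3 -c "from h import *; stm(5)"
```

```text
t 27.08 p [564.4   9.6 128.3] yang 26.03 tilt [ 0.001 -0.003] F [-2.2 -3.5  6.5] M [-0.775  0.484  0.475] gap 53.8 grip 30.0 q7 0.12
Mz mean 0.439 0.032
```

Request:
drive_tool(
  steps=[
    {"offset":[0,0,0],"rotation":[0,0,-0.03]},
    {"offset":[0,0,0],"rotation":[0,0,0]},
  ],
)

```text
time: 27.25
eef_pos: [0.5644, 0.0096, 0.1283]
ee_rot: [[-0.411, 0.911, 0.001], [0.911, 0.411, -0.003], [-0.003, -0.001, -1.0]]
contact_force: [-2.6, -2.1, 6.5]
finger_gap: 0.58
grip_force: 30.0
```

```bash
python3 -c "from h import *; stm(6)"
```

```text
t 27.55 p [564.4   9.6 128.3] yang 24.34 tilt [ 0.001 -0.003] F [-2.3 -3.9  7.6] M [-0.852  0.522  0.502] gap 53.6 grip 30.0 q7 0.1
Mz mean 0.53 0.027
```

Screw 0 is home, reading about 0.5 N m. On to screw 1.

Request:
drive_tool(
  hand=0.25,
  steps=[
    {"offset":[0,0,0],"rotation":[0,0,0.05]},
    {"offset":[0,0,0],"rotation":[0,0,0.05]},
    {"offset":[0,0,0],"rotation":[0,0,0]},
    {"offset":[0,0,40],"rotation":[0,0,0]},
    {"offset":[0,0,40],"rotation":[0,0,0]},
  ],
)

```text
time: 27.97
eef_pos: [0.563, 0.0115, 0.2059]
ee_rot: [[-0.499, 0.867, -0.005], [0.867, 0.499, 0.001], [0.003, -0.004, -1.0]]
contact_force: [1.1, -0.8, 0.8]
finger_gap: 0.749
grip_force: 0.0
```

Request:
drive_tool(
  steps=[
    {"offset":[8.8,-14,0],"rotation":[0,0,0.082]},
    {"offset":[8.8,-14,0],"rotation":[0,0,0.082]},
    {"offset":[8.8,-14,0],"rotation":[0,0,0.082]},
    {"offset":[8.8,-14,0],"rotation":[0,0,0.082]},
    {"offset":[8.8,-14,0],"rotation":[0,0,0.082]},
    {"offset":[8.8,-14,0],"rotation":[0,0,0.082]},
    {"offset":[0,0,0],"rotation":[0,0,0]},
    {"offset":[0,0,0],"rotation":[0,0,0]},
  ],
)

```text
time: 28.63
eef_pos: [0.6172, -0.0731, 0.2065]
ee_rot: [[-0.847, 0.532, 0.0], [0.532, 0.847, 0.001], [0.001, 0.001, -1.0]]
contact_force: [-0.0, 1.4, -0.4]
finger_gap: 0.752
grip_force: 0.0
```

```bash
python3 -c "from h import *; st(); bar(0)"
```

```text
t 28.63 p [617.2 -73.1 206.5] yang 57.88 tilt [0.    0.001] F [-0.   1.4 -0.4] M [ 0.046 -0.102 -0.017] gap 69.9 grip 0.0 q7 0.78
top 88 [565.9  10.1] [52.  11.6] 35.2
scene 116 [561.8  12.8] [52.6 15. ] 35.0
```

Request:
drive_tool(
  steps=[
    {"offset":[0,0,-27],"rotation":[0,0,0.005]},
    {"offset":[0,0,-27],"rotation":[0,0,0]},
    {"offset":[0,0,-26],"rotation":[0,0,0]},
    {"offset":[0,0,0],"rotation":[0,0,0]},
    {"offset":[0,0,0],"rotation":[0,0,0]},
  ],
)

```text
time: 29.15
eef_pos: [0.6162, -0.0712, 0.1262]
ee_rot: [[-0.853, 0.522, -0.003], [0.522, 0.853, 0.001], [0.003, -0.001, -1.0]]
contact_force: [0.9, 0.2, 0.8]
finger_gap: 0.752
grip_force: 0.0
```

Request:
drive_tool(
  hand=1,
  steps=[
    {"offset":[0,0,0],"rotation":[0,0,0]},
    {"offset":[0,0,0],"rotation":[0,0,0]},
    {"offset":[0,0,0],"rotation":[0,0,0]},
    {"offset":[0,0,0],"rotation":[0,0,0]},
    {"offset":[0,0,0],"rotation":[0,0,0]},
  ],
)

```text
time: 29.57
eef_pos: [0.6175, -0.0742, 0.1286]
ee_rot: [[-0.851, 0.525, 0.001], [0.525, 0.851, -0.003], [-0.003, -0.002, -1.0]]
contact_force: [-2.1, -2.3, 6.0]
finger_gap: 0.579
grip_force: 30.0
```

```bash
python3 -c "from h import *; stm()"
```

```text
t 29.77 p [617.4 -74.2 128.6] yang 58.35 tilt [ 0.001 -0.003] F [-2.2 -1.5  5.9] M [-0.538  0.43   0.004] gap 53.9 grip 30.0 q7 0.74
Mz mean -0.011 0.039
```

Request:
drive_tool(
  steps=[
    {"offset":[0,0,0],"rotation":[0,0,-0.1]},
    {"offset":[0,0,0],"rotation":[0,0,-0.1]},
    {"offset":[0,0,0],"rotation":[0,0,-0.1]},
    {"offset":[0,0,0],"rotation":[0,0,-0.08]},
    {"offset":[0,0,0],"rotation":[0,0,0]},
  ],
)

```text
time: 30.18
eef_pos: [0.6173, -0.0743, 0.1286]
ee_rot: [[-0.595, 0.804, 0.001], [0.804, 0.595, -0.004], [-0.004, -0.001, -1.0]]
contact_force: [-2.0, -2.7, 6.3]
finger_gap: 0.582
grip_force: 30.0
```

```bash
python3 -c "from h import *; stm()"
```

```text
t 30.38 p [617.3 -74.4 128.6] yang 36.68 tilt [ 0.001 -0.003] F [-3.2 -2.3  7. ] M [-0.689  0.618  0.246] gap 54.0 grip 30.0 q7 0.44
Mz mean 0.262 0.028
```

Request:
drive_tool(
  steps=[
    {"offset":[0,0,0],"rotation":[0,0,-0.08]},
    {"offset":[0,0,0],"rotation":[0,0,0]},
  ],
)

```text
time: 30.55
eef_pos: [0.6172, -0.0744, 0.1286]
ee_rot: [[-0.529, 0.848, 0.001], [0.848, 0.529, -0.003], [-0.003, -0.001, -1.0]]
contact_force: [-2.0, -3.0, 5.9]
finger_gap: 0.577
grip_force: 30.0
```

```bash
python3 -c "from h import *; stm()"
```

```text
t 30.75 p [617.3 -74.4 128.6] yang 32.09 tilt [ 0.001 -0.003] F [-2.2 -2.6  5.8] M [-0.706  0.558  0.247] gap 53.8 grip 30.0 q7 0.37
Mz mean 0.275 0.014
```

Request:
drive_tool(
  steps=[
    {"offset":[0,0,0],"rotation":[0,0,-0.06]},
    {"offset":[0,0,0],"rotation":[0,0,0]},
  ],
)

```text
time: 30.92
eef_pos: [0.6172, -0.0744, 0.1286]
ee_rot: [[-0.478, 0.878, 0.001], [0.878, 0.478, -0.003], [-0.003, -0.001, -1.0]]
contact_force: [-2.4, -2.2, 5.6]
finger_gap: 0.576
grip_force: 30.0
```

```bash
python3 -c "from h import *; stm()"
```

```text
t 31.12 p [617.2 -74.4 128.6] yang 28.66 tilt [ 0.001 -0.003] F [-3.2 -2.6  5.1] M [-0.738  0.56   0.209] gap 53.6 grip 30.0 q7 0.33
Mz mean 0.257 0.014
```

Request:
drive_tool(
  steps=[
    {"offset":[0,0,0],"rotation":[0,0,-0.05]},
    {"offset":[0,0,0],"rotation":[0,0,0]},
  ],
)

```text
time: 31.28
eef_pos: [0.6172, -0.0744, 0.1286]
ee_rot: [[-0.434, 0.901, 0.001], [0.901, 0.434, -0.003], [-0.003, -0.0, -1.0]]
contact_force: [-2.4, -2.5, 7.1]
finger_gap: 0.578
grip_force: 30.0
```

```bash
python3 -c "from h import *; stm(5)"
```

```text
t 31.53 p [617.2 -74.4 128.6] yang 25.8 tilt [ 0.001 -0.003] F [-2.8 -2.1  7.4] M [-0.731  0.583  0.292] gap 54.0 grip 30.0 q7 0.29
Mz mean 0.271 0.038
```

Request:
drive_tool(
  steps=[
    {"offset":[0,0,0],"rotation":[0,0,-0.03]},
    {"offset":[0,0,0],"rotation":[0,0,0]},
  ],
)

```text
time: 31.7
eef_pos: [0.6172, -0.0744, 0.1286]
ee_rot: [[-0.408, 0.913, 0.001], [0.913, 0.408, -0.003], [-0.003, -0.0, -1.0]]
contact_force: [-3.5, -2.4, 6.8]
finger_gap: 0.578
grip_force: 30.0
```

```bash
python3 -c "from h import *; stm(5)"
```

```text
t 31.95 p [617.2 -74.4 128.6] yang 24.11 tilt [ 0.001 -0.003] F [-2.8 -3.5  6.5] M [-0.777  0.599  0.382] gap 53.8 grip 30.0 q7 0.26
Mz mean 0.373 0.032
```

Request:
drive_tool(
  steps=[
    {"offset":[0,0,0],"rotation":[0,0,-0.04]},
    {"offset":[0,0,0],"rotation":[0,0,0]},
  ],
)

```text
time: 32.12
eef_pos: [0.6172, -0.0744, 0.1286]
ee_rot: [[-0.371, 0.929, 0.001], [0.929, 0.371, -0.003], [-0.003, -0.0, -1.0]]
contact_force: [-2.9, -2.4, 6.2]
finger_gap: 0.578
grip_force: 30.0
```

```bash
python3 -c "from h import *; stm(6)"
```

```text
t 32.42 p [617.2 -74.4 128.6] yang 21.85 tilt [ 0.001 -0.003] F [-2.1 -2.   7.4] M [-0.765  0.606  0.433] gap 54.0 grip 30.0 q7 0.23
Mz mean 0.458 0.024
```

Request:
drive_tool(
  steps=[
    {"offset":[0,0,0],"rotation":[0,0,-0.02]},
    {"offset":[0,0,0],"rotation":[0,0,0]},
  ],
)

```text
time: 32.58
eef_pos: [0.6172, -0.0744, 0.1286]
ee_rot: [[-0.353, 0.936, 0.001], [0.936, 0.353, -0.003], [-0.003, -0.0, -1.0]]
contact_force: [-3.1, -2.3, 6.0]
finger_gap: 0.578
grip_force: 30.0
```

```bash
python3 -c "from h import *; stm(6)"
```

```text
t 32.88 p [617.2 -74.4 128.6] yang 20.72 tilt [ 0.001 -0.003] F [-3.7 -2.8  7.3] M [-0.778  0.652  0.551] gap 54.0 grip 30.0 q7 0.22
Mz mean 0.523 0.031
```

Request:
drive_tool(
  hand=0.25,
  steps=[
    {"offset":[0,0,0],"rotation":[0,0,0.05]},
    {"offset":[0,0,0],"rotation":[0,0,0.05]},
    {"offset":[0,0,0],"rotation":[0,0,0]},
    {"offset":[0,0,40],"rotation":[0,0,0]},
    {"offset":[0,0,40],"rotation":[0,0,0]},
  ],
)

```text
time: 33.3
eef_pos: [0.6156, -0.0723, 0.2055]
ee_rot: [[-0.443, 0.897, -0.006], [0.897, 0.443, 0.002], [0.004, -0.004, -1.0]]
contact_force: [0.7, -0.5, 0.4]
finger_gap: 0.75
grip_force: 0.0
```

Request:
drive_tool(
  steps=[
    {"offset":[-17.1,4,0],"rotation":[0,0,-0.093]},
    {"offset":[-17.1,4,0],"rotation":[0,0,-0.093]},
    {"offset":[-17.1,4,0],"rotation":[0,0,-0.093]},
    {"offset":[-17.1,4,0],"rotation":[0,0,-0.093]},
    {"offset":[-17.1,4,0],"rotation":[0,0,-0.093]},
    {"offset":[-17.1,4,0],"rotation":[0,0,-0.093]},
    {"offset":[-17.1,4,0],"rotation":[0,0,-0.093]},
    {"offset":[-17.1,4,0],"rotation":[0,0,-0.093]},
  ],
)

```text
time: 33.97
eef_pos: [0.48, -0.0399, 0.2072]
ee_rot: [[0.286, 0.958, 0.002], [0.958, -0.286, 0.001], [0.001, 0.002, -1.0]]
contact_force: [0.7, 0.1, -0.4]
finger_gap: 0.75
grip_force: 0.0
```

Request:
drive_tool(
  steps=[
    {"offset":[0,0,0],"rotation":[0,0,0]},
    {"offset":[0,0,0],"rotation":[0,0,0]},
    {"offset":[0,0,0],"rotation":[0,0,0]},
  ],
)

```text
time: 34.22
eef_pos: [0.4818, -0.0406, 0.2072]
ee_rot: [[0.279, 0.96, 0.003], [0.96, -0.279, 0.0], [0.001, 0.002, -1.0]]
contact_force: [0.9, -0.4, 0.5]
finger_gap: 0.749
grip_force: 0.0
```

```bash
python3 -c "from h import *; st(); bar(1)"
```

```text
t 34.22 p [481.8 -40.6 207.2] yang -16.2 tilt [0.003 0.   ] F [ 0.9 -0.4  0.5] M [-0.033 -0.129  0.037] gap 69.6 grip 0.0 q7 -0.35
top 64 [622.1 -71.2] [44.4 11.9] 34.8
scene 91 [617.6 -70.2] [49.3 14.3] 30.7
```

Request:
drive_tool(
  steps=[
    {"offset":[-0.5,-0.5,-27],"rotation":[0,0,0]},
    {"offset":[0,0,-27],"rotation":[0,0,0]},
    {"offset":[0,0,-26],"rotation":[0,0,0]},
    {"offset":[0,0,0],"rotation":[0,0,0]},
    {"offset":[0,0,0],"rotation":[0,0,0]},
  ],
)

```text
time: 34.73
eef_pos: [0.4799, -0.0413, 0.1258]
ee_rot: [[0.28, 0.96, -0.003], [0.96, -0.28, 0.0], [-0.0, -0.003, -1.0]]
contact_force: [-0.1, -0.1, -0.6]
finger_gap: 0.751
grip_force: 0.0
```

Request:
drive_tool(
  hand=1,
  steps=[
    {"offset":[0,0,0],"rotation":[0,0,0]},
    {"offset":[0,0,0],"rotation":[0,0,0]},
    {"offset":[0,0,0],"rotation":[0,0,0]},
    {"offset":[0,0,0],"rotation":[0,0,0]},
    {"offset":[0,0,0],"rotation":[0,0,0]},
  ],
)

```text
time: 35.15
eef_pos: [0.4809, -0.0412, 0.128]
ee_rot: [[0.28, 0.96, 0.003], [0.96, -0.28, -0.0], [0.001, 0.003, -1.0]]
contact_force: [0.3, 0.7, 5.9]
finger_gap: 0.579
grip_force: 30.0
```

```bash
python3 -c "from h import *; stm()"
```

```text
t 35.35 p [480.9 -41.2 127.9] yang -16.27 tilt [ 0.003 -0.   ] F [-0.1  0.4  6. ] M [-0.083  0.035 -0.021] gap 53.3 grip 30.0 q7 -0.38
Mz mean -0.009 0.039
```

Request:
drive_tool(
  steps=[
    {"offset":[0,0,0],"rotation":[0,0,-0.1]},
    {"offset":[0,0,0],"rotation":[0,0,-0.1]},
    {"offset":[0,0,0],"rotation":[0,0,-0.1]},
    {"offset":[0,0,0],"rotation":[0,0,-0.08]},
    {"offset":[0,0,0],"rotation":[0,0,0]},
  ],
)

```text
time: 35.77
eef_pos: [0.4815, -0.0415, 0.128]
ee_rot: [[0.617, 0.787, 0.004], [0.787, -0.617, -0.001], [0.002, 0.004, -1.0]]
contact_force: [-0.8, -0.5, 5.4]
finger_gap: 0.578
grip_force: 30.0
```

```bash
python3 -c "from h import *; stm()"
```

```text
t 35.97 p [481.5 -41.5 128. ] yang -37.94 tilt [ 0.004 -0.001] F [ 0.4 -0.5  5.7] M [-0.237 -0.087  0.258] gap 54.0 grip 30.0 q7 -0.66
Mz mean 0.212 0.022
```

Request:
drive_tool(
  steps=[
    {"offset":[0,0,0],"rotation":[0,0,-0.08]},
    {"offset":[0,0,0],"rotation":[0,0,0]},
  ],
)

```text
time: 36.13
eef_pos: [0.4816, -0.0417, 0.128]
ee_rot: [[0.678, 0.735, 0.004], [0.735, -0.678, -0.001], [0.002, 0.004, -1.0]]
contact_force: [0.6, -0.9, 4.8]
finger_gap: 0.58
grip_force: 30.0
```

```bash
python3 -c "from h import *; stm()"
```

```text
t 36.33 p [481.6 -41.6 128. ] yang -42.53 tilt [ 0.004 -0.001] F [ 0.1 -1.9  5.3] M [-0.255 -0.099  0.265] gap 54.1 grip 30.0 q7 -0.72
Mz mean 0.221 0.037
```

Request:
drive_tool(
  steps=[
    {"offset":[0,0,0],"rotation":[0,0,-0.06]},
    {"offset":[0,0,0],"rotation":[0,0,0]},
  ],
)

```text
time: 36.5
eef_pos: [0.4816, -0.0417, 0.128]
ee_rot: [[0.72, 0.694, 0.005], [0.694, -0.72, -0.001], [0.002, 0.004, -1.0]]
contact_force: [0.8, -0.9, 5.2]
finger_gap: 0.579
grip_force: 30.0
```

```bash
python3 -c "from h import *; stm()"
```

```text
t 36.7 p [481.6 -41.8 128. ] yang -45.97 tilt [ 0.005 -0.001] F [ 0.1 -0.8  5. ] M [-0.318 -0.205  0.265] gap 53.5 grip 30.0 q7 -0.76
Mz mean 0.248 0.038
```

Request:
drive_tool(
  steps=[
    {"offset":[0,0,0],"rotation":[0,0,-0.05]},
    {"offset":[0,0,0],"rotation":[0,0,0]},
  ],
)

```text
time: 36.87
eef_pos: [0.4817, -0.0418, 0.128]
ee_rot: [[0.753, 0.658, 0.005], [0.658, -0.753, -0.001], [0.003, 0.004, -1.0]]
contact_force: [0.6, -1.4, 5.1]
finger_gap: 0.579
grip_force: 30.0
```

```bash
python3 -c "from h import *; stm(5)"
```

```text
t 37.12 p [481.7 -41.8 128. ] yang -48.79 tilt [ 0.005 -0.001] F [-0.2 -0.8  5. ] M [-0.3   -0.157  0.332] gap 53.7 grip 30.0 q7 -0.8
Mz mean 0.374 0.029
```

Request:
drive_tool(
  steps=[
    {"offset":[0,0,0],"rotation":[0,0,-0.03]},
    {"offset":[0,0,0],"rotation":[0,0,0]},
  ],
)

```text
time: 37.28
eef_pos: [0.4818, -0.0418, 0.128]
ee_rot: [[0.772, 0.636, 0.005], [0.636, -0.772, -0.001], [0.003, 0.004, -1.0]]
contact_force: [0.9, -1.9, 5.4]
finger_gap: 0.575
grip_force: 30.0
```

```bash
python3 -c "from h import *; stm(5)"
```

```text
t 37.53 p [481.7 -41.8 128. ] yang -50.48 tilt [ 0.005 -0.001] F [ 0.5 -1.2  4.1] M [-0.402 -0.152  0.471] gap 54.1 grip 30.0 q7 -0.82
Mz mean 0.454 0.035
```

Request:
drive_tool(
  steps=[
    {"offset":[0,0,0],"rotation":[0,0,-0.025]},
    {"offset":[0,0,0],"rotation":[0,0,0]},
  ],
)

```text
time: 37.7
eef_pos: [0.4818, -0.0419, 0.128]
ee_rot: [[0.787, 0.617, 0.005], [0.617, -0.787, -0.002], [0.003, 0.004, -1.0]]
contact_force: [0.8, -1.2, 5.3]
finger_gap: 0.578
grip_force: 30.0
```

```bash
python3 -c "from h import *; stm(6)"
```

```text
t 38.0 p [481.7 -41.9 128. ] yang -51.89 tilt [ 0.005 -0.002] F [ 1.2 -1.3  5.6] M [-0.414 -0.156  0.554] gap 53.9 grip 30.0 q7 -0.84
Mz mean 0.514 0.039
```

Request:
drive_tool(
  hand=0.25,
  steps=[
    {"offset":[0,0,0],"rotation":[0,0,0.05]},
    {"offset":[0,0,0],"rotation":[0,0,0.05]},
    {"offset":[0,0,0],"rotation":[0,0,0]},
    {"offset":[0,0,40],"rotation":[0,0,0]},
    {"offset":[0,0,40],"rotation":[0,0,0]},
    {"offset":[0,0,40],"rotation":[0,0,0]},
  ],
)

```text
time: 38.5
eef_pos: [0.4791, -0.0411, 0.2477]
ee_rot: [[0.725, 0.689, -0.002], [0.689, -0.725, 0.0], [-0.001, -0.002, -1.0]]
contact_force: [0.6, -0.2, 0.3]
finger_gap: 0.747
grip_force: 0.0
```

Request:
drive_tool(
  steps=[
    {"offset":[0,-30,0],"rotation":[0,0,0]},
    {"offset":[0,-30,0],"rotation":[0,0,0]},
    {"offset":[0,-30,0],"rotation":[0,0,0]},
    {"offset":[0,-30,0],"rotation":[0,0,0]},
    {"offset":[0,-30,0],"rotation":[0,0,0]},
    {"offset":[0,-30,0],"rotation":[0,0,0]},
    {"offset":[0,0,0],"rotation":[0,0,0]},
    {"offset":[0,0,0],"rotation":[0,0,0]},
  ],
)

```text
time: 39.17
eef_pos: [0.4791, -0.2231, 0.2464]
ee_rot: [[0.727, 0.686, -0.001], [0.686, -0.727, -0.0], [-0.001, -0.0, -1.0]]
contact_force: [0.9, 1.4, -0.1]
finger_gap: 0.751
grip_force: 0.0
```

```bash
python3 - <<'E'
from h import *
st()
for i in range(4): print(i); bar(i)
p,d=imaging.grab_frame("top"); cv2.imwrite("pics/end.png",p)
E
```

```text
t 39.17 p [ 479.1 -223.1  246.4] yang -46.66 tilt [-0.001 -0.   ] F [ 0.9  1.4 -0.1] M [ 0.008 -0.068  0.027] gap 69.8 grip 0.0 q7 -0.39
0
top 90 [566.2  10.3] [53.5 11.6] 35.2
scene 116 [562.9  12.2] [54.4 16. ] 35.4
1
top 90 [618.4 -73.3] [51.7 12. ] 31.3
scene 101 [614.9 -70.4] [52.3 16.9] 32.1
2
top 92 [ 535.  -126.3] [11.6 52.1] -45.6
scene 89 [ 530.7 -122.4] [12.3 51.4] -46.9
3
top 100 [482.5 -42.6] [12.1 52.8] -41.9
scene 106 [479. -40.] [12.5 54.7] -42.1
```

View pics/end.png

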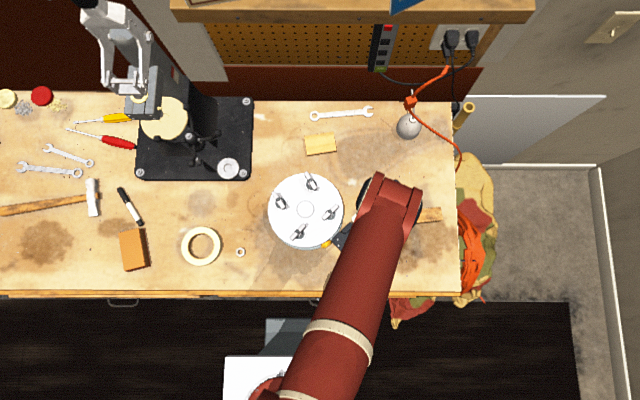

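The final picture shows all four screws turned, at (312,183), (331,213), (299,231) and (281,202). The nut at (240,252) and the flat offcut at (320,143) have not moved. The long offcut is partly hidden by the arm at about (430,214), but nothing came near it. The robot touches nothing.

```bash
python3 -c "from workcell import robot; print(robot.sign_off())"
```

```text
the job is handed in; nothing more can be done
None
```

I tightened all four wing screws in two crisscross rounds (2, 0, 1, 3): each about 15° past its bite, then to a firm stop reading about 0.51–0.53 N m, and handed the job in at about 39 s.

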